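Hang the hooked specimen tray on the slotted display stand

TASK

At the gem bench, take the loose aluminium specimen tray that has two hooked tabs on its back and hang it on the dark slotted stand: put both tabs through the empty upper pair of slots and push the tray down until the hooks are fully home and it hangs level. Let go of it, and leave the look-alike tray without tabs standing where it is.

Things in the scene. Friction and masses are not known exactly. Their poses are not given: they have to be found in the camera images.
- hook_tray_grip (a point): Tray to hang: loose aluminium, 0.35 kg, floor 90 (x) by 150 (y) mm, rims 12 high, tabbed flange 45 high along its back. Point: centre of its black upright carry grip (50 along x, 16 along y, top 29 above the point), 33 above the tray's underside; the fingers close along y from above, 60 mm free each side. x to the tabbed back, y across, z up.
- hook_tray_tabs (a point): Same tray: point on the flange's back face, midway between its two tabs (at y = +50 and -50 mm), at the height of the undersides of their necks; 55 mm to +x of the grip's centre, 1 mm lower. Tabs 10 wide, ending 20 behind the flange; necks 8 high; behind them lips reach 19 below the point. Gap flange to lip: 6.5 mm at the neck, 15 at the tip. Axes as for the grip.
- stand_slots (a point): Dark steel stand, fixed: two posts 50 wide, 5 thick, 208 mm tall, at y = +50 and -50. Point: on their front face, midway, level with the lower edges of the empty upper slots (30 wide, 46 high), 150 above the table. x into the stand, z up. Hung, hook_tray_tabs meets this point, axes alike; tabs enter 20 to 37 mm above that. A like tray hangs below, its grip's top 66 lower than the point.
- plain_tray_grip (a point): Bystander tray to leave alone: same size, material, grip, point and axes, but its back flange is plain, without tabs.

How it is judged:
By the outcome, as a careful person would: the job done as asked, in the order asked, and still so for the second after the job is handed in, with the robot touching nothing.
It also fails if it takes over 40 s, if anything falls off the work surface, if the arm or the gripper's body presses on something with over 40 N, if the wrist force passes 120 N, or if a joint passes its speed limit or range.

ROBOT

A 6-joint arm with a two-finger parallel gripper is mounted at the origin on the work surface. World frame = base frame: x ahead of the robot, y to its left, z up, the work surface at z = 0. Lengths are in m, angles in degrees, forces in N, time in s.
With the tool pointing down it reaches from about 0.3 to 0.95 m from the base axis. Payload 3.1 kg.
Tool frame: the origin (TCP) lies on the centre line of the jaws, within the pads' length; the fingertips stand 11 mm ahead of it and the grasp point (between the pads) lies 8 mm behind it; x points along the fingers, y is the direction in which the jaws open and shut, and the axes are right-handed (so a half turn about x gives the same grasp; the last joint's range is limited). The gripper opens to 85 mm and grips with 20 to 120 N. Pads are 22 mm wide; open, the fingers measure 114 mm over their backs; the gripper's body (76 mm by 85 mm) begins 54 mm behind the grasp point. The pads swing forward as they close: fully open they stand 13 mm farther back than shut.
Start: joints at [-79.624, 17.653, 93.61, -0, 68.738, -3.994], TCP at [0.155, -0.605, 0.242] pointing down, gripper open.
Joint ranges: [-175.34, 175.34], [-45.06, 112.39], [2.9, 150.54], [-68.45, 248.45], [3.09, 151.38], [-168.51, 168.51]. Speed limits (degrees/s): [159.86, 159.86, 180, 180, 180, 180].

INTERFACE

Orientations are given as a 3x3 rotation matrix whose columns are the frame's x, y, z axes.
In Python, from rig import observe, viewer, arm gives the robot as it stands.
- The arm moves only by the shell command python3 -m inch 'ROWS' [FORCE]. ROWS is JSON, one flat list of numbers, 7 for each row, row after row: the opening, from 0 (shut) to 1 (fully open), then the shift along the tool's x, y, z in cm, then the turn, a rotation vector about the tool's x, y, z in rad. In form: [fingers, x, y, z, wx, wy, wz, fingers, x, y, z, wx, wy, wz, ...]. A call has 1 to 12 rows; each row shifts and turns the commanded pose from where the row before left it, along the tool's axes as they then stand; what a row does not reach is not made up. A row lasts 1/8 s, in which the tool goes at most 62.5 mm and 10.7 degrees, less where a joint would pass 70% of its speed; a pose out of reach is approached as far as the arm can. A call with a gripper value outside its range is refused whole. The fingers move at their own pace and stop on an object; FORCE is the grip in N (left out, the last holds). Time passes only in rows, so rows that do not move let the fingers close. It gives the time, the measured TCP pose, the force and the opening at its end, in the units of the state.
- observe(): the state, without advancing time (a new reading comes with each control period).
- viewer.read_camera(name): name is "scene" or "side" or "wrist"; returns a dict with "img" (480x640x3 uint8, blue, green, red), "vertical_fov" (degrees; the focal length in pixels is half the picture's height over the tangent of half this angle, whatever the lens; pixels are square), "cx", "cy" (the principal point, pixels), "position" and "attitude" of the camera in the world; the wrist camera has in their place "T_tool_cam" (4x4, takes a point from camera to tool coordinates, whose origin is the TCP and whose axes are the tool frame's). Camera axes: x right, y down, z forward; pixel columns grow to the right and rows downward; lengths in m; the calibration is good to about 2 mm. A picture is of the moment at which its call begins: read the wrist's pose just before it. There is no depth.
- arm.finish_job(): hands the job in, once; it reports no verdict.
The state is a dict: "time": time; "joint_positions": joint angles; "joint_velocities": joint speeds; "joint_torque": joint torques, N m; "tcp_pos": TCP position; "ee_rot": TCP orientation; "wrist_force": force on the tool from outside, world axes, zero at the start; "ft_torque": the same for the moment, N m; "finger_gap": finger opening in m.
Only numpy, scipy, OpenCV 4.12 (cv2) and the standard library are available. Lean on these libraries where they do the work, as an engineer would, in place of code of your own. Each camera call takes 0.05 s, during which the arm holds its last target.

## Working session

There is one attempt and no reset: what is moved stays moved. The work goes in short steps, Python scripts to look and compute and a shell command to move; the robot and the scene stay as the last step left them, time stands still between calls to the robot, and variables do not carry over. Pictures are saved under pics/ and viewed, and the job is handed in when it is done.

```bash
ls; mkdir -p pics; cat > h.py <<'E'
import numpy as np, cv2
from rig import observe, viewer, arm
def cam(name, save=None):
    s=observe(); c=viewer.read_camera(name)
    if save: cv2.imwrite('pics/'+save,c['img'])
    f=240/np.tan(np.radians(c['vertical_fov'])/2)
    if 'T_tool_cam' in c:
        T=np.eye(4);T[:3,:3]=np.array(s['ee_rot']).reshape(3,3);T[:3,3]=s['tcp_pos'];T=T@np.array(c['T_tool_cam'])
        R,p=T[:3,:3],T[:3,3]
    else:
        p=np.array(c['position']);R=np.array(c['attitude'])
    return dict(img=c['img'],f=f,cx=c['cx'],cy=c['cy'],R=R,p=p)
def ray(c,u,v):
    d=c['R']@np.array([(u-c['cx'])/c['f'],(v-c['cy'])/c['f'],1]);return c['p'],d/np.linalg.norm(d)
def plane(c,u,v,z):
    p,d=ray(c,u,v);return p+d*(z-p[2])/d[2]
def proj(c,P):
    q=c['R'].T@(np.array(P)-c['p']);return c['cx']+c['f']*q[0]/q[2],c['cy']+c['f']*q[1]/q[2]
def tri(rs):
    A=np.zeros((3,3));b=np.zeros(3)
    for p,d in rs:
        M=np.eye(3)-np.outer(d,d);A+=M;b+=M@p
    X=np.linalg.solve(A,b);return X,[np.linalg.norm((np.eye(3)-np.outer(d,d))@(X-p))*1000 for p,d in rs]
E
python3 - <<'E'
from h import *
np.set_printoptions(precision=4,suppress=True)
for n in ['scene','side','wrist']:
    c=cam(n,n+'0.png');print(n,c['f'],c['cx'],c['cy'],c['p'],c['R'].tolist())
s=observe();print(s)
c=viewer.read_camera('scene');print({k:(v if k!='img' else 0) for k,v in c.items()})
E
```

```text
pics
scene 579.4018287265361 324.04268120886815 235.4408689079998 [1.0703 0.5056 0.9706] [[-0.6843801393244296, 0.5554700027448759, -0.472310174513404], [0.7289575609651985, 0.5073641228975525, -0.4595677546434982], [-0.015642864505697282, -0.6588131167842706, -0.7521439875070808]]
side 547.5661018830992 327.26403445841714 238.7434773865319 [ 0.3331 -0.6964  0.7365] [[0.9525778851957254, -0.19259121556536696, 0.2355928613585174], [-0.30428484957649016, -0.6091615711941955, 0.7323475339607771], [0.0024704158054857754, -0.7693054035084332, -0.6388764302887331]]
wrist 396.1954652141074 314.70383475088835 231.8742548929489 [ 0.2346 -0.5839  0.3739] [[0.24626645159510258, -0.9166916729261979, -0.3146890713172667], [-0.9691968899019165, -0.2339938438146954, -0.0768392455798099], [-0.0031974088270611224, 0.32391859755900204, -0.9460795520104006]]
{'time': 0.15, 'joint_positions': array([-79.6257,  17.6941,  93.6707,  -0.0015,  68.7364,  -3.994 ]), 'joint_velocities': array([-0.0224, -0.1074, -0.3225,  0.0128, -0.0008,  0.1026]), 'joint_torque': array([  0.0001, -41.5802, -27.7147,  -0.0001,   0.006 ,   0.    ]), 'tcp_pos': array([ 0.1549, -0.6049,  0.2413]), 'ee_rot': array([[-0.0003,  0.2482, -0.9687],
       [ 0.0017, -0.9687, -0.2482],
       [-1.    , -0.0018, -0.0001]]), 'wrist_force': array([-0.4789, -0.3853,  0.6327]), 'ft_torque': array([ 0.0127, -0.0177,  0.0364]), 'finger_gap': 0.08510266858363082}
{'img': 0, 'vertical_fov': 45.00065912133556, 'cx': 324.04268120886815, 'cy': 235.4408689079998, 'position': array([1.0703, 0.5056, 0.9706]), 'attitude': array([[-0.6844,  0.5555, -0.4723],
       [ 0.729 ,  0.5074, -0.4596],
       [-0.0156, -0.6588, -0.7521]])}
```

View pics/scene0.png

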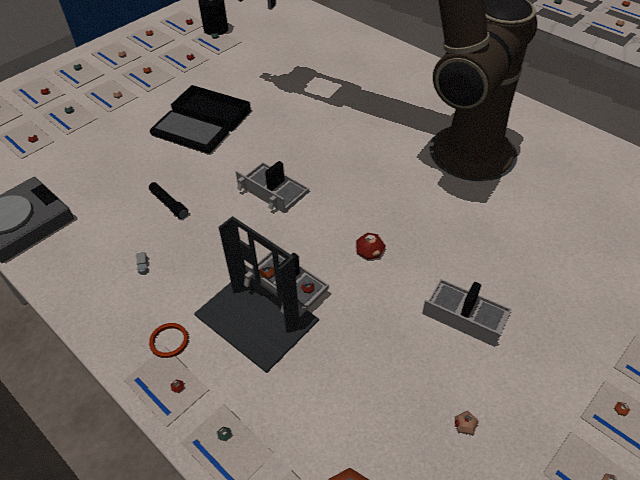

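View pics/side0.png

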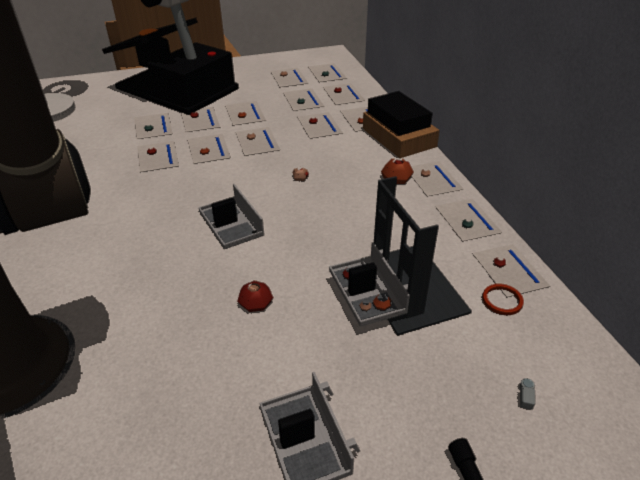

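View pics/wrist0.png

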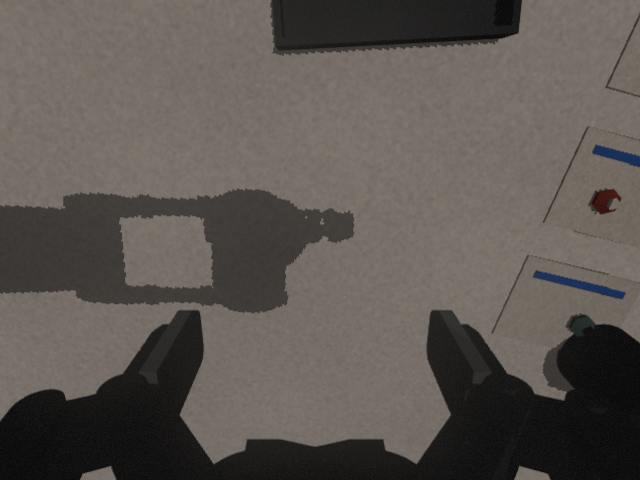

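The scene view shows the tabbed tray at about (272,185) and the plain one at (468,310). The stand is at about (260,285), with a tray hung low on it. In the side view the tabbed tray is at (305,430) and the stand at (405,260). I'll enlarge these to pick corners.

```bash
python3 - <<'E'
import cv2
a=cv2.imread('pics/scene0.png');b=cv2.imread('pics/side0.png')
def crop(im,x,y,w,h,k,n):
    c=cv2.resize(im[y:y+h,x:x+w],None,fx=k,fy=k,interpolation=cv2.INTER_CUBIC);c=cv2.convertScaleAbs(c,alpha=1.8,beta=20);cv2.imwrite('pics/'+n,c)
crop(a,225,150,100,75,8,'a_tray.png');crop(b,240,365,133,100,6,'b_tray.png')
crop(a,190,205,150,112,5,'a_st.png');crop(b,320,170,160,120,5,'b_st.png')
E
```

```text
(no output)
```

View pics/a_tray.png

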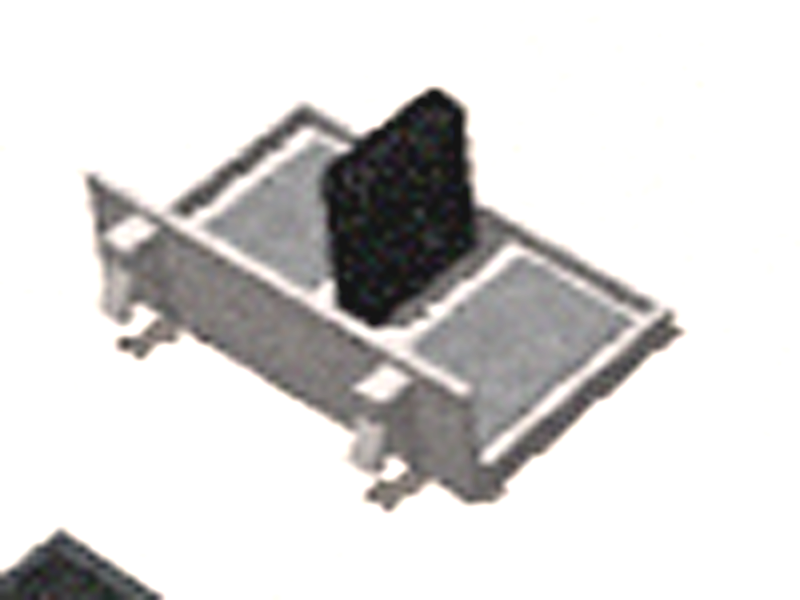

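View pics/b_tray.png

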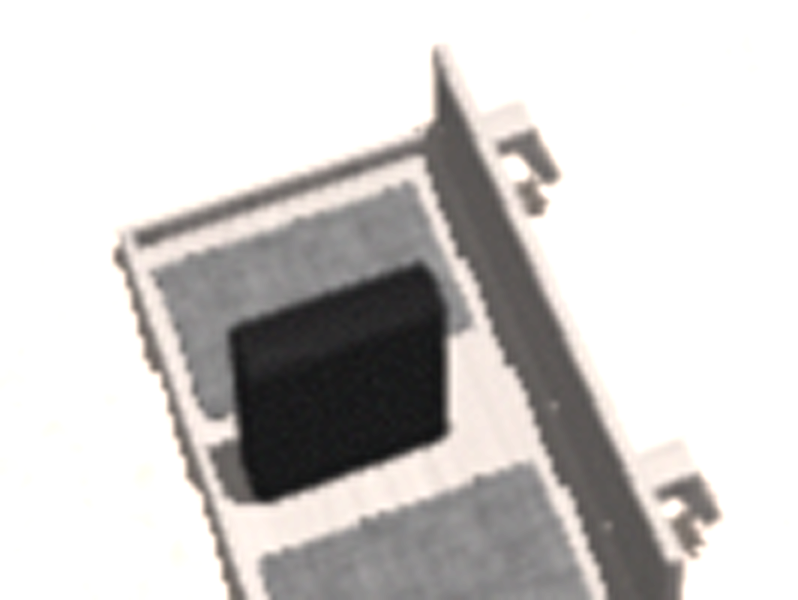

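View pics/a_st.png

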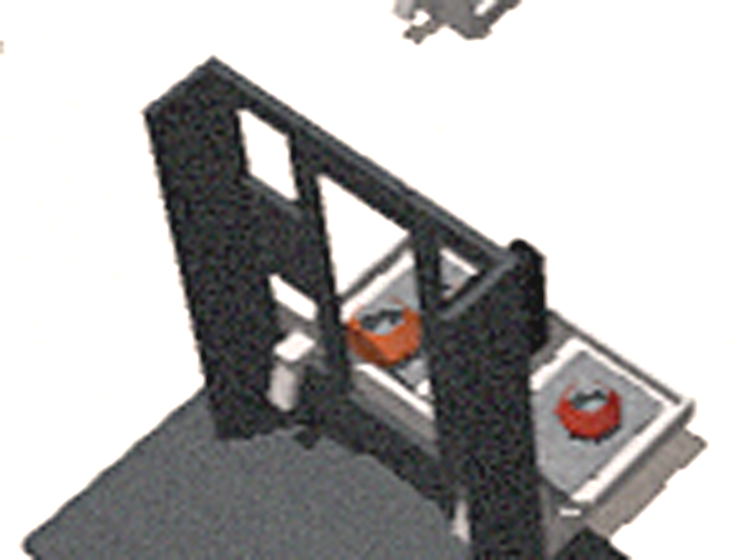

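View pics/b_st.png

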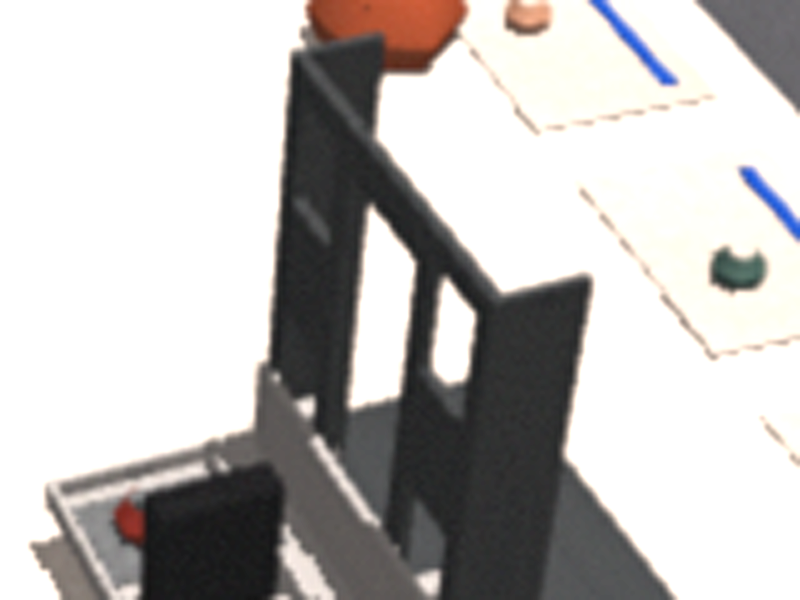

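```bash
python3 - <<'E'
from h import *
np.set_printoptions(precision=4,suppress=True)
A=cam('scene');B=cam('side')
def ab(u,v,o,k): return o[0]+u/k,o[1]+v/k
def rep(n,pa,pb,z):
    a=plane(A,*pa,z);b=plane(B,*pb,z);X,e=tri([ray(A,*pa),ray(B,*pb)])
    print(n,'scene',a,'side',b,'tri',X,np.round(e,1));return (a+b)/2
sa=lambda u,v:ab(u,v,(190,205),5); sb=lambda u,v:ab(u,v,(320,170),5)
ta=lambda u,v:ab(u,v,(225,150),8); tb=lambda u,v:ab(u,v,(240,365),6)
L=rep('stand L',sa(522,260),sb(295,50),.208)
R=rep('stand R',sa(212,60),sb(490,302),.208)
l=rep('fl L',ta(468,390),tb(440,45),.045)
r=rep('fl R',ta(90,175),tb(680,562),.045)
for n,a,b in(('stand',L,R),('fl',l,r)):
    y=a-b;print(n,(a+b)/2,'len',np.linalg.norm(y),'x-yaw',np.degrees(np.arctan2(y[1],y[0]))-90)
print('grip top side',plane(B,*tb(336,318),.062))
E
```

```text
stand L scene [0.6608 0.0358 0.208 ] side [0.6621 0.0343 0.208 ] tri [0.6616 0.0353 0.2078] [1. 1.]
stand R scene [ 0.6708 -0.1128  0.208 ] side [ 0.6673 -0.1136  0.208 ] tri [ 0.6691 -0.1131  0.2069] [1.3 1.3]
fl L scene [ 0.4706 -0.2025  0.045 ] side [ 0.4705 -0.202   0.045 ] tri [ 0.4706 -0.2023  0.0453] [0.2 0.2]
fl R scene [ 0.4834 -0.3491  0.045 ] side [ 0.4816 -0.3512  0.045 ] tri [ 0.4822 -0.3505  0.0434] [0.3 0.3]
stand [ 0.6653 -0.0391  0.208 ] len 0.1484909270291981 x-yaw 2.930925027059132
fl [ 0.4765 -0.2762  0.045 ] len 0.14841821329367452 x-yaw 4.637873627057459
grip top side [ 0.4225 -0.2798  0.062 ]
```

```bash
python3 -m inch '[1,0,0,0,0.171,0,0, 1,1,-3.78,-3.66,0,0,0, 1,1,-3.78,-3.66,0,0,0, 1,1,-3.78,-3.66,0,0,0, 1,1,-3.78,-3.66,0,0,0, 1,1,-3.78,-3.66,0,0,0, 1,1,-3.78,-3.66,0,0,0, 1,1,-3.78,-3.66,0,0,0, 1,1,-3.78,-3.66,0,0,0, 1,0,0,0,0,0,0]'
cat >> h.py <<'E'
def T0():
    s=observe();return np.array(s['tcp_pos']),np.array(s['ee_rot']).reshape(3,3),s
def delta(P,yaw):
    "cm shift in tool axes to world P, and tool rotvec to make tool x down, y=-trayy at yaw"
    p,R,_=T0();a=np.radians(yaw)
    y=np.array([np.sin(a),-np.cos(a),0]);x=np.array([0,0,-1.]);W=np.stack([x,y,np.cross(x,y)],1)
    return R.T@(np.array(P)-p)*100, cv2.Rodrigues(R.T@W)[0].ravel()
E
python3 - <<'E'
from h import *
np.set_printoptions(precision=4,suppress=True)
cam('wrist','w1.png');print(observe()['joint_positions'])
print(delta([0.4225,-0.2803,0.03],4.6))
E
```

```text
time: 1.55
tcp_pos: [0.424, -0.2776, 0.1614]
ee_rot: [[-0.001, 0.085, -0.996], [0.002, -0.996, -0.085], [-1.0, -0.002, 0.001]]
wrist_force: [-0.3, -0.9, 0.5]
finger_gap: 0.0854
[-38.3232  10.2996 113.0897  -0.0232  56.6609  46.9001]
(array([13.1932,  0.0961,  0.0822]), array([0.0033, 0.0009, 0.0004]))
```

View pics/w1.png

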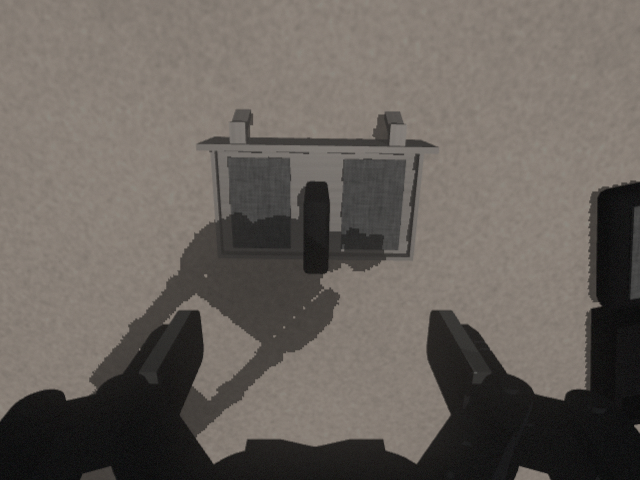

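The wrist view shows the tray straight below, with its flange level at row 147 (columns 197–438) and the grip top around (317,183). I'll measure from these.

```bash
python3 - <<'E'
from h import *
np.set_printoptions(precision=4,suppress=True)
w=cam('wrist')
c=cv2.resize(w['img'][95:275,190:445],None,fx=3.1,fy=3.1,interpolation=cv2.INTER_CUBIC);cv2.imwrite('pics/w1c.png',cv2.convertScaleAbs(c,alpha=1.8,beta=10))
print(w['img'].shape)
for z,pts in((.045,[(197,146),(438,147)]),(.062,[(317,183),(317,272)])):
    for q in pts: print(z,q,plane(w,*q,z))
for n,P in(('grip top f',[.4225+.025,-.2803+.002,.062]),('b',[.3975,-.2823,.062])): print(n,proj(w,P))
E
```

```text
(480, 640, 3)
0.045 (197, 146) [ 0.47   -0.2013  0.045 ]
0.045 (438, 147) [ 0.4816 -0.3503  0.045 ]
0.062 (317, 183) [ 0.4564 -0.277   0.062 ]
0.062 (317, 272) [ 0.3986 -0.2819  0.062 ]
grip top f (np.float64(317.83960034967964), np.float64(197.74392108474842))
b (np.float64(317.5001834070755), np.float64(273.5708402665426))
```

View pics/w1c.png

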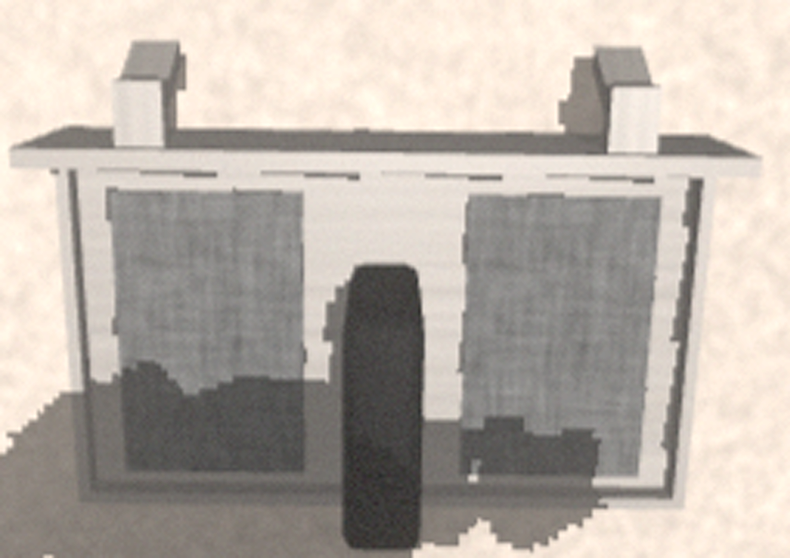

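```bash
python3 -m inch '[1,4,0.1,0.1,0,0,0, 1,4,0,0,0,0,0, 1,3,0,0,0,0,0, 1,1.2,0,0,0,0,0, 1,0.8,0,0,0,0,0, 1,0,0,0,0,0,0]'
python3 - <<'E'
from h import *
cam('wrist','w2.png');cam('side','s2.png')
E
```

```text
time: 2.4
tcp_pos: [0.4221, -0.2825, 0.0327]
ee_rot: [[0.001, 0.079, -0.997], [-0.001, -0.997, -0.079], [-1.0, 0.001, -0.001]]
wrist_force: [0.5, 0.1, -1.4]
finger_gap: 0.0853
```

View pics/w2.png

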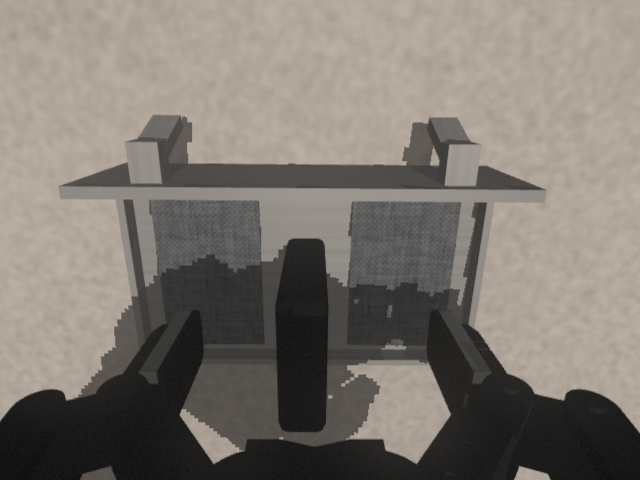

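The grip lies between the open jaws at column 302, while the jaw centre is at about 315. I'll correct by 2 mm, then close.

```bash
python3 -m inch '[1,0.1,-0.2,0,0,0,0, 0,0,0,0,0,0,0, 0,0,0,0,0,0,0, 0,0,0,0,0,0,0, 0,0,0,0,0,0,0, 0,0,0,0,0,0,0, 0,0,0,0,0,0,0]' 80
```

```text
time: 3.38
tcp_pos: [0.4219, -0.2797, 0.0314]
ee_rot: [[0.0, 0.08, -0.997], [0.0, -0.997, -0.08], [-1.0, -0.0, -0.0]]
wrist_force: [0.0, 1.0, 2.7]
finger_gap: 0.0149
```

```bash
python3 -m inch '[0,-2,0,0,0,0,0, 0,-4,0,0,0,0,0, 0,-4,0,0,0,0,0, 0,-3.5,0,0,0,0,0, 0,-1.3,0,0,0,0,0, 0,0,0,0,0,0,0]'
python3 - <<'E'
from h import *
np.set_printoptions(precision=4,suppress=True)
a=cam('scene','a3.png');b=cam('side','b3.png');w=cam('wrist','w3.png')
def crop(im,x,y,w,h,k,n):
    c=cv2.resize(im[y:y+h,x:x+w],None,fx=k,fy=k,interpolation=cv2.INTER_CUBIC);c=cv2.convertScaleAbs(c,alpha=1.8,beta=20);cv2.imwrite('pics/'+n,c)
p,R,_=T0()
P=p-R[:,2]*.054
print(p,proj(a,P),proj(b,P),proj(w,P))
print(delta([.5607,-.0446,.1775],3.0),observe()['wrist_force'])
E
```

```text
time: 4.12
tcp_pos: [0.4217, -0.2797, 0.179]
ee_rot: [[0.0, 0.08, -0.997], [-0.0, -0.997, -0.08], [-1.0, 0.0, -0.0]]
wrist_force: [-0.4, -0.2, -4.2]
finger_gap: 0.0149
[ 0.4204 -0.2787  0.1771] (np.float64(254.59358622159584), np.float64(139.89671999386616)) (np.float64(330.89425674792557), np.float64(353.16984683510964)) (np.float64(316.33643066060586), np.float64(183.96331468592533))
(array([ -0.0311, -22.2194, -15.8531]), array([0.0274, 0.0033, 0.0029])) [ 0.3499  0.0995 -3.5607]
```

View pics/a3.png

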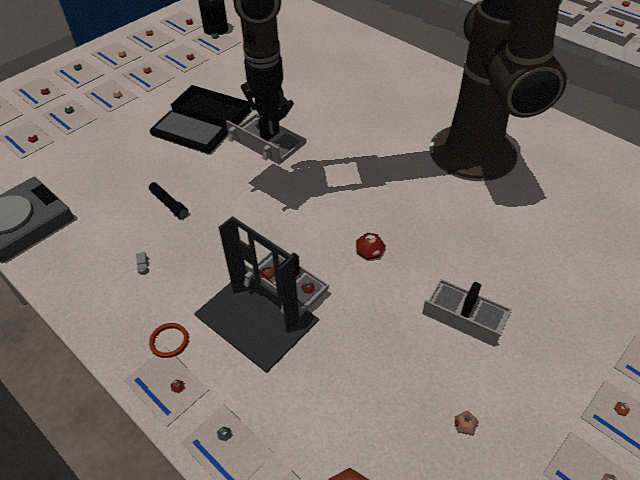

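View pics/w3.png

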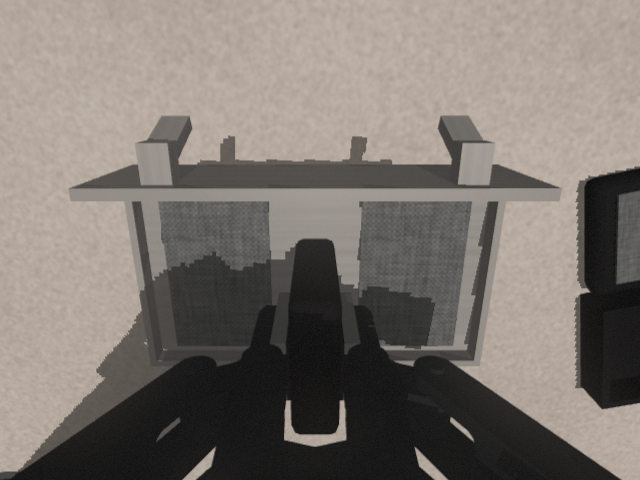

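View pics/b3.png

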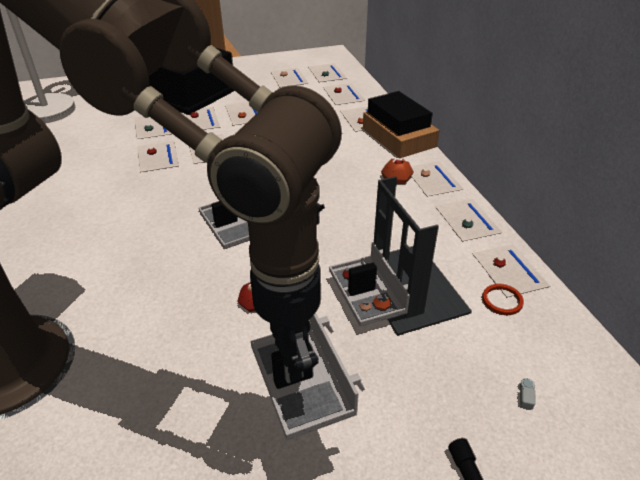

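The tray is held level and square to the jaws: the flange runs from (70,187) to (561,187) in the wrist view, centred at 315. Next I move to about 50 mm in front of the slots.

```bash
python3 -m inch '[0,0,0,0,0.027,0,0, 0,0,-3,-2.2,0,0,0, 0,0,-3.7,-2.6,0,0,0, 0,0,-3.7,-2.6,0,0,0, 0,0,-3.7,-2.6,0,0,0, 0,0,-3.7,-2.6,0,0,0, 0,0,-3,-2,0,0,0, 0,0,-1.4,-0.9,0,0,0, 0,0,0,0,0,0,0]'
python3 - <<'E'
from h import *
np.set_printoptions(precision=4,suppress=True)
a=cam('scene','a4.png');b=cam('side','b4.png');w=cam('wrist','w4.png')
def crop(im,x,y,w,h,k,n):
    c=cv2.resize(im[y:y+h,x:x+w],None,fx=k,fy=k,interpolation=cv2.INTER_CUBIC);c=cv2.convertScaleAbs(c,alpha=1.8,beta=20);cv2.imwrite('pics/'+n,c)
crop(a['img'],190,180,160,120,5,'a4c.png');crop(b['img'],310,160,160,120,5,'b4c.png')
for i in range(3): print(T0()[0]); cam('side')
E
```

```text
time: 5.4
tcp_pos: [0.5646, -0.0494, 0.1785]
ee_rot: [[-0.002, 0.054, -0.999], [-0.0, -0.999, -0.054], [-1.0, 0.0, 0.002]]
wrist_force: [0.4, -1.1, -2.9]
finger_gap: 0.015
[ 0.564  -0.0509  0.1788]
[ 0.5641 -0.0511  0.179 ]
[ 0.5642 -0.0511  0.1791]
```

View pics/a4c.png

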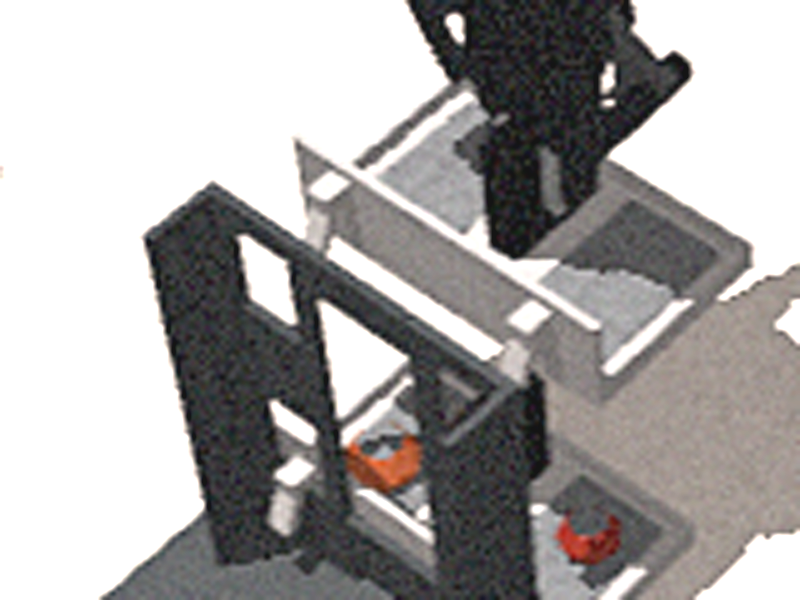

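View pics/b4c.png

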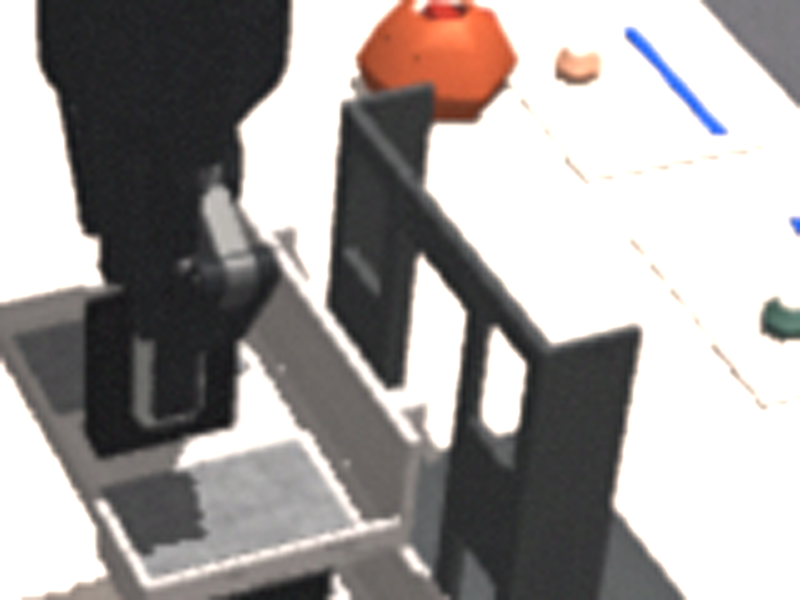

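View pics/w4.png

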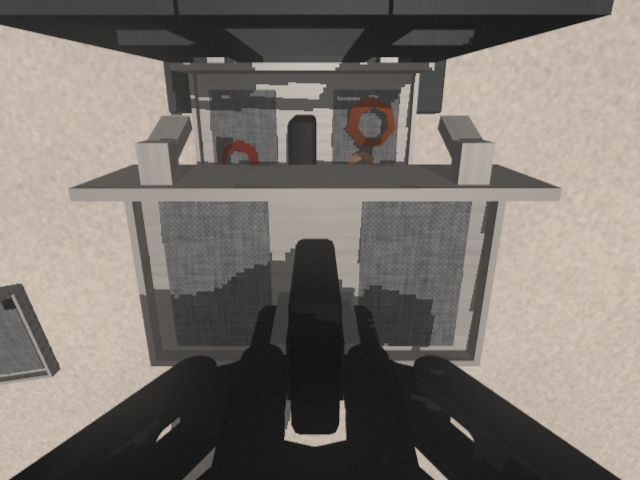

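The wrist view shows the stand's top front edge nearly level at row 13, our flange level at row 187, and the hung tray centred near column 303. I'll measure the offsets and yaw from this view.

```bash
python3 - <<'E'
from h import *
w=cv2.imread('pics/w4.png');c=cv2.resize(w[0:120],(800,150*2),interpolation=cv2.INTER_CUBIC);cv2.imwrite('pics/w4c.png',cv2.convertScaleAbs(c,alpha=2.5,beta=20))
c=cv2.resize(w[0:90,330:640],None,fx=2.58,fy=5,interpolation=cv2.INTER_CUBIC);cv2.imwrite('pics/w4d.png',cv2.convertScaleAbs(c,alpha=2.5,beta=20))
E
```

```text
(no output)
```

View pics/w4c.png

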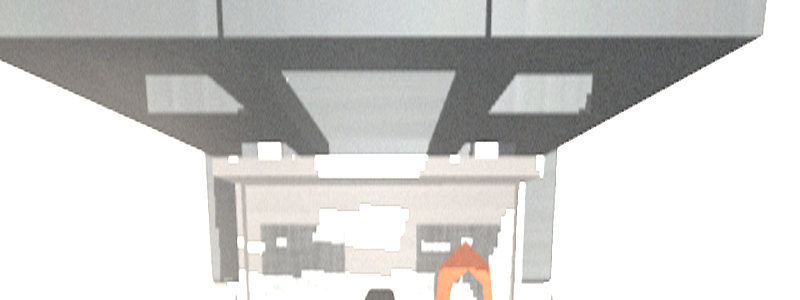

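View pics/w4d.png

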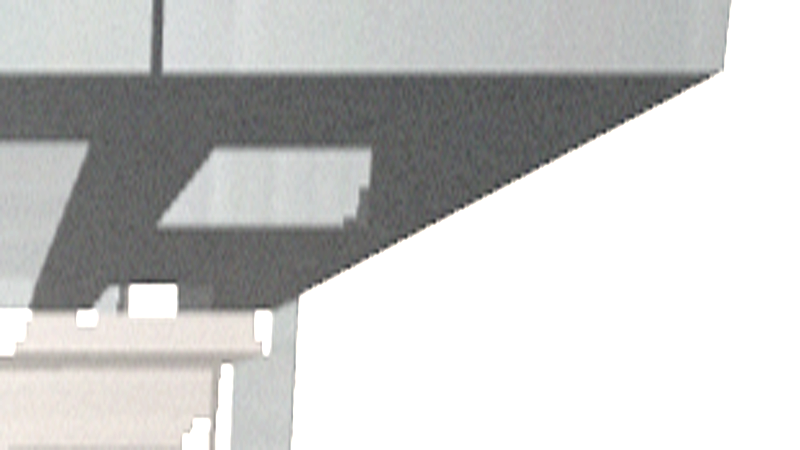

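```bash
python3 - <<'E'
from h import *
np.set_printoptions(precision=4,suppress=True)
w=cam('wrist');p,R,_=T0()
def rel(u,v,z):
    return R.T@(plane(w,u,v,z)-p)*1000
print(p)
print('stand front edge c',rel(283.6,14.6,.208),plane(w,283.6,14.6,.208))
print('R',rel(609.8,14.5,.208), 'seams',rel(176,14.7,.208),rel(391,14.6,.208))
# held tray flange top (45-33+? above tcp): tray underside = p.z-0.0314+0.0
for q in((70,187),(561,187)): print('flange',rel(*q,p[2]-.0314+.045))
E
```

```text
[ 0.5645 -0.0509  0.1793]
stand front edge c [ -28.7167   -7.601  -100.0474] [ 0.664  -0.0381  0.208 ]
R [-28.7039  68.4774 -99.8853] seams [ -28.7209  -32.7266 -100.087 ] [-28.7125  17.4623 -99.9871]
flange [-13.6211 -75.3235 -55.8883]
flange [-13.5958  74.7922 -55.5911]
```

Aligned in yaw. Lateral error is 7.4 mm and the gap to the posts is 44 mm. I'll shift sideways and go partway in.

```bash
python3 -m inch '[0,0,-0.74,0,0,0,0, 0,0.1,0,-1,0,0,0, 0,0,0,-1,0,0,0, 0,0,0,-1,0,0,0, 0,0,0,0,0,0,0]'
python3 - <<'E'
from h import *
np.set_printoptions(precision=4,suppress=True)
a=cam('scene','a5.png');b=cam('side','b5.png');w=cam('wrist','w5.png')
def crop(im,x,y,w,h,k,n):
    c=cv2.resize(im[y:y+h,x:x+w],None,fx=k,fy=k,interpolation=cv2.INTER_CUBIC);c=cv2.convertScaleAbs(c,alpha=1.8,beta=20);cv2.imwrite('pics/'+n,c)
crop(a['img'],190,180,160,120,5,'a5c.png');crop(b['img'],310,160,160,120,5,'b5c.png');crop(w['img'],0,0,640,240,1.25,'w5c.png')
E
```

```text
time: 6.38
tcp_pos: [0.5956, -0.0409, 0.1784]
ee_rot: [[0.001, 0.053, -0.999], [-0.0, -0.999, -0.053], [-1.0, 0.0, -0.001]]
wrist_force: [-0.3, 0.3, -3.7]
finger_gap: 0.0154
```

View pics/a5c.png

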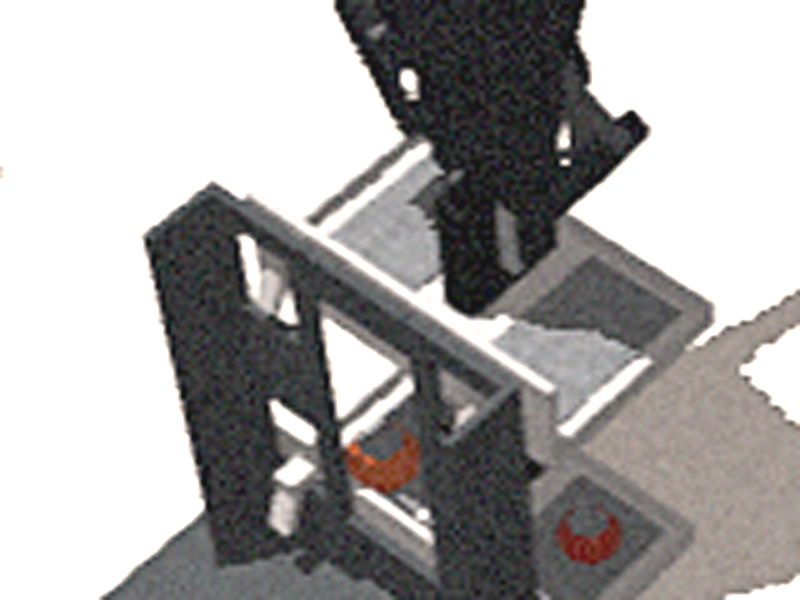

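View pics/b5c.png

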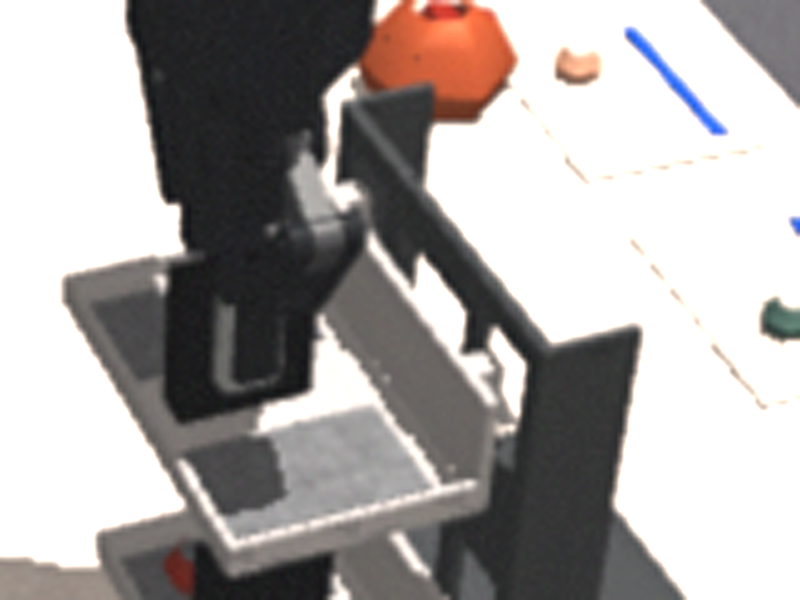

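View pics/w5c.png

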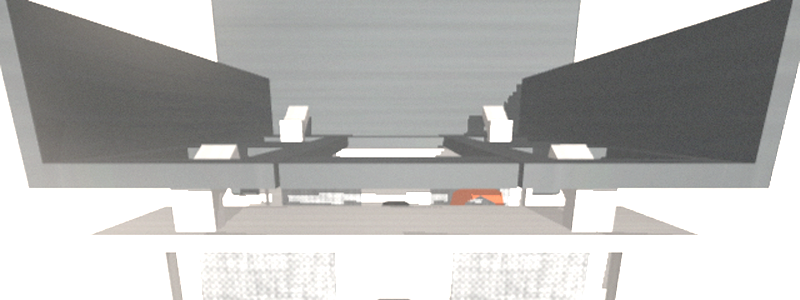

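Both tabs are passing through the upper slots, in the scene crop at (270,285) and (460,395). In the wrist view the stand is centred at column 320 and the tray at 317.

```bash
python3 - <<'E'
from h import *
np.set_printoptions(precision=4,suppress=True)
w=cam('wrist');p,R,_=T0()
g=cv2.cvtColor(w['img'],cv2.COLOR_BGR2GRAY).astype(int)
for u in (90,110,130,500,520,540): print(u,g[120:200:1,u].tolist()) if u in(110,520) else 0
def rel(u,v,z): return R.T@(plane(w,u,v,z)-p)*1000
print(p)
for q in((24,150),(616,150)): print('stand',rel(*q,.208))
for q in((76,187),(558,187)): print('flange',rel(*q,p[2]-.0314+.045))
E
```

```text
110 [50, 50, 52, 53, 52, 52, 51, 53, 53, 64, 78, 85, 85, 85, 83, 84, 83, 86, 85, 84, 85, 84, 86, 85, 85, 88, 86, 88, 87, 108, 190, 216, 214, 214, 213, 214, 215, 213, 215, 215, 215, 215, 215, 215, 215, 214, 214, 213, 212, 213, 214, 215, 188, 131, 102, 101, 102, 103, 103, 104, 103, 103, 104, 103, 104, 102, 104, 105, 144, 177, 185, 187, 186, 186, 184, 184, 185, 183, 186, 186]
520 [41, 39, 39, 39, 36, 37, 41, 40, 38, 53, 74, 79, 82, 81, 78, 82, 81, 81, 82, 80, 81, 82, 82, 80, 82, 82, 80, 82, 80, 106, 201, 225, 224, 223, 223, 222, 222, 221, 219, 220, 220, 222, 223, 221, 220, 221, 222, 220, 218, 217, 218, 219, 201, 137, 95, 95, 93, 95, 95, 97, 96, 95, 97, 95, 95, 96, 88, 83, 143, 182, 191, 191, 190, 190, 191, 192, 191, 191, 190, 191]
[ 0.594  -0.0409  0.178 ]
stand [-30.0432 -74.9469 -69.3629]
stand [-30.0643  76.4502 -69.0905]
flange [-13.6405 -73.6213 -56.0944]
flange [-13.661   73.7548 -55.8484]
```

```bash
python3 -m inch '[0,0,0.05,-0.6,0,0,0, 0,0,0,-0.6,0,0,0, 0,0,0,0,0,0,0, 0,0,0,0,0,0,0]'
python3 - <<'E'
from h import *
np.set_printoptions(precision=4,suppress=True)
w=cam('wrist','w6.png');p,R,s=T0();print(p,s['wrist_force'],s['ft_torque'])
g=cv2.cvtColor(w['img'],cv2.COLOR_BGR2GRAY).astype(int)
for u in (110,520): print(u,g[140:210,u].tolist())
cv2.imwrite('pics/w6c.png',cv2.convertScaleAbs(cv2.resize(w['img'][0:240],None,fx=1.25,fy=1.25),alpha=1.8,beta=20))
E
```

```text
time: 7.08
tcp_pos: [0.6064, -0.0408, 0.1782]
ee_rot: [[-0.0, 0.053, -0.999], [-0.0, -0.999, -0.053], [-1.0, 0.0, 0.0]]
wrist_force: [-1.2, 0.4, -3.7]
finger_gap: 0.0147
[ 0.6063 -0.0408  0.1782] [-1.098  -0.405  -3.8912] [-0.0246  0.0709  0.0674]
110 [51, 51, 50, 50, 52, 51, 49, 51, 52, 50, 51, 51, 52, 53, 52, 52, 54, 55, 55, 56, 56, 58, 58, 57, 55, 56, 57, 57, 56, 57, 59, 60, 62, 60, 59, 63, 63, 61, 83, 90, 92, 92, 92, 92, 92, 93, 94, 93, 92, 94, 94, 93, 94, 96, 95, 95, 95, 168, 198, 196, 198, 219, 228, 227, 227, 228, 226, 224, 224, 224]
520 [39, 36, 39, 40, 41, 38, 40, 38, 40, 39, 38, 40, 39, 40, 41, 43, 44, 42, 43, 44, 47, 48, 46, 43, 40, 40, 41, 40, 42, 37, 44, 50, 48, 48, 48, 47, 46, 43, 73, 87, 88, 88, 86, 87, 86, 86, 88, 87, 86, 88, 89, 87, 87, 89, 87, 86, 108, 179, 204, 204, 205, 220, 226, 227, 227, 226, 226, 226, 227, 229]
```

View pics/w6c.png

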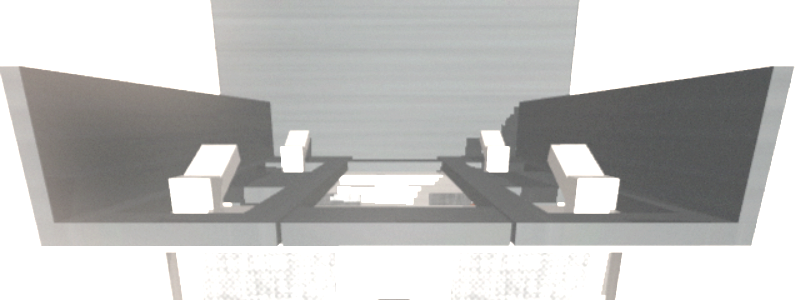

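```bash
python3 - <<'E'
from h import *
np.set_printoptions(precision=4,suppress=True)
w=cam('wrist');p,R,s=T0()
for q in((110,196.7),(520,196.5)): print((R.T@(plane(w,*q,.208)-p)*1000))
E
```

```text
[-29.8085 -55.2076 -56.9425]
[-29.809  54.03  -56.822]
```

Gap is about 0.9 mm with no contact force. I'll lower in stages.

```bash
python3 -m inch '[0,0.5,0,0,0,0,0, 0,0.5,0,0,0,0,0, 0,0.4,0,0,0,0,0, 0,0,0,0,0,0,0]'; python3 -m inch '[0,0.3,0,0,0,0,0, 0,0.3,0,0,0,0,0, 0,0.2,0,0,0,0,0, 0,0,0,0,0,0,0]'
```

```text
time: 7.68
tcp_pos: [0.6059, -0.0407, 0.1635]
ee_rot: [[-0.001, 0.053, -0.999], [0.0, -0.999, -0.053], [-1.0, -0.0, 0.001]]
wrist_force: [0.4, 0.5, -4.0]
finger_gap: 0.0153
time: 8.18
tcp_pos: [0.6062, -0.0407, 0.156]
ee_rot: [[-0.001, 0.053, -0.999], [0.0, -0.999, -0.053], [-1.0, -0.0, 0.001]]
wrist_force: [-0.1, -0.4, -3.5]
finger_gap: 0.0154
```

```bash
python3 -m inch '[0,0.2,0,0,0,0,0, 0,0.2,0,0,0,0,0, 0,0,0,0,0,0,0]'; python3 -m inch '[0,0.1,0,0,0,0,0, 0,0.1,0,0,0,0,0, 0,0,0,0,0,0,0]'
python3 - <<'E'
from h import *
w=cam('wrist','w7.png');a=cam('scene','a7.png');b=cam('side','b7.png')
def crop(im,x,y,w,h,k,n):
    c=cv2.resize(im[y:y+h,x:x+w],None,fx=k,fy=k,interpolation=cv2.INTER_CUBIC);c=cv2.convertScaleAbs(c,alpha=1.8,beta=20);cv2.imwrite('pics/'+n,c)
crop(a['img'],190,180,160,120,5,'a7c.png');crop(w['img'],0,0,640,240,1.25,'w7c.png')
E
```

```text
time: 8.55
tcp_pos: [0.6062, -0.0408, 0.152]
ee_rot: [[-0.001, 0.053, -0.999], [0.0, -0.999, -0.053], [-1.0, -0.0, 0.001]]
wrist_force: [-0.5, -0.1, -3.9]
finger_gap: 0.0151
time: 8.93
tcp_pos: [0.6063, -0.0408, 0.1502]
ee_rot: [[-0.0, 0.053, -0.999], [0.0, -0.999, -0.053], [-1.0, -0.0, 0.0]]
wrist_force: [0.2, -0.7, -3.2]
finger_gap: 0.0151
```

View pics/a7c.png

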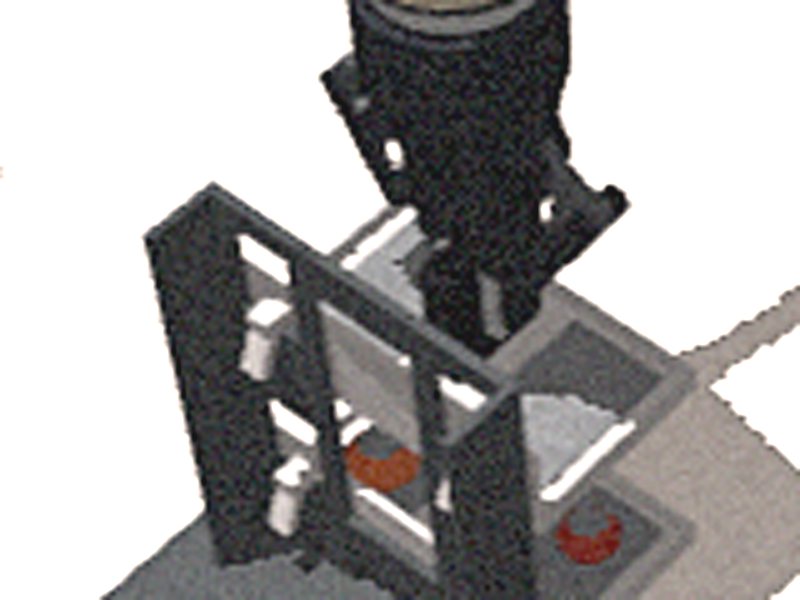

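View pics/w7c.png

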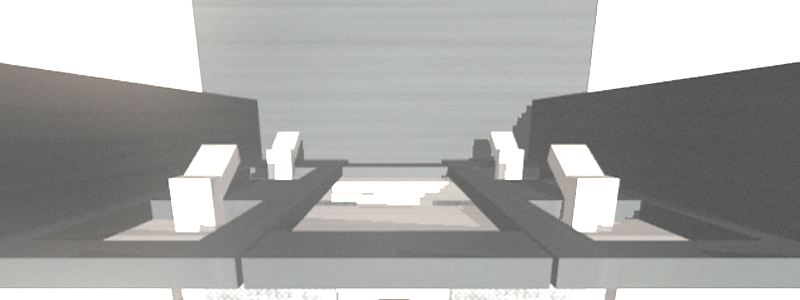

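The lips are now behind both posts, nearly seated. I'll lower by 1 mm steps until the force rises.

```bash
python3 -m inch '[0,0.1,0,0,0,0,0, 0,0,0,0,0,0,0]'; python3 -m inch '[0,0.1,0,0,0,0,0, 0,0,0,0,0,0,0]';
```

```text
time: 9.32
tcp_pos: [0.6066, -0.0408, 0.1495]
ee_rot: [[0.0, 0.053, -0.999], [-0.0, -0.999, -0.053], [-1.0, 0.0, -0.0]]
wrist_force: [0.7, -0.2, -3.1]
finger_gap: 0.0152
time: 9.57
tcp_pos: [0.6066, -0.0408, 0.1492]
ee_rot: [[0.0, 0.053, -0.999], [-0.0, -0.999, -0.053], [-1.0, 0.0, -0.0]]
wrist_force: [-2.4, -1.0, 3.5]
finger_gap: 0.015
```

```bash
python3 -m inch '[0,0.1,0,0,0,0,0, 0,0,0,0,0,0,0]'; python3 -m inch '[0,0.1,0,0,0,0,0, 0,0,0,0,0,0,0]'
python3 - <<'E'
from h import *
w=cam('wrist','w8.png');a=cam('scene','a8.png');b=cam('side','b8.png')
def crop(im,x,y,w,h,k,n):
    c=cv2.resize(im[y:y+h,x:x+w],None,fx=k,fy=k,interpolation=cv2.INTER_CUBIC);c=cv2.convertScaleAbs(c,alpha=1.8,beta=20);cv2.imwrite('pics/'+n,c)
crop(a['img'],210,210,100,75,8,'a8c.png');crop(w['img'],0,0,640,240,1.25,'w8c.png')
E
```

```text
time: 9.82
tcp_pos: [0.6066, -0.0408, 0.149]
ee_rot: [[0.001, 0.053, -0.999], [-0.0, -0.999, -0.053], [-1.0, 0.0, -0.001]]
wrist_force: [-5.3, -0.2, 7.2]
finger_gap: 0.0151
time: 10.07
tcp_pos: [0.6066, -0.0408, 0.1488]
ee_rot: [[0.001, 0.053, -0.999], [-0.0, -0.999, -0.053], [-1.0, 0.0, -0.001]]
wrist_force: [-7.6, -1.1, 11.6]
finger_gap: 0.0154
```

View pics/a8c.png

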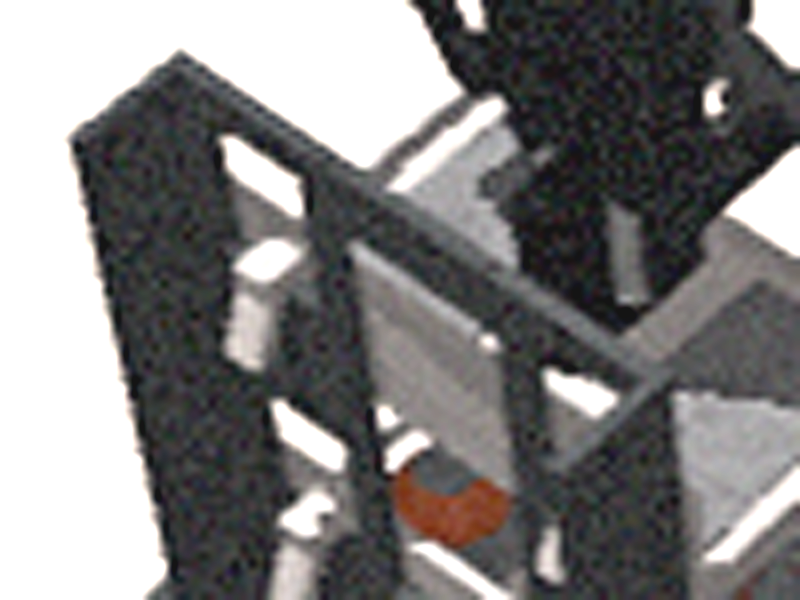

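View pics/w8c.png

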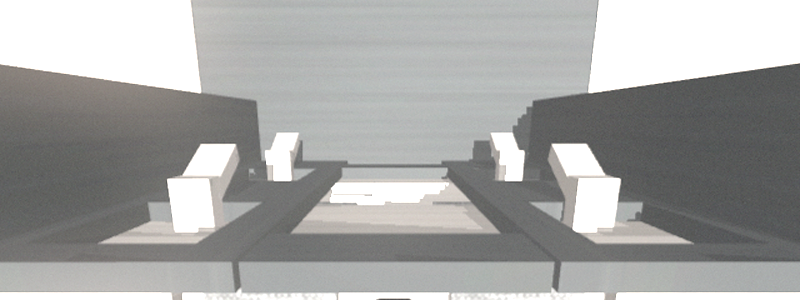

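```bash
python3 -m inch '[0,0,0,0.1,0,0,0, 0,0,0,0,0,0,0]'; python3 -m inch '[0,0.1,0,0.05,0,0,0, 0,0.1,0,0,0,0,0, 0,0,0,0,0,0,0]'
python3 - <<'E'
from h import *
print(observe()['ft_torque'])
E
```

```text
time: 10.48
tcp_pos: [0.6066, -0.0409, 0.1488]
ee_rot: [[0.003, 0.053, -0.999], [-0.0, -0.999, -0.053], [-1.0, 0.0, -0.003]]
wrist_force: [-6.0, 1.1, 9.2]
finger_gap: 0.015
time: 10.85
tcp_pos: [0.6066, -0.0409, 0.1484]
ee_rot: [[0.004, 0.053, -0.999], [-0.0, -0.999, -0.053], [-1.0, 0.0, -0.004]]
wrist_force: [-9.0, 1.5, 14.8]
finger_gap: 0.0154
[0.29873004 0.29444351 0.02603684]
```

It is stiff at z ≈ 0.1485 with the upward force rising, so the hooks are on the slot edges as expected. I'll relax the push and open.

```bash
python3 -m inch '[0,-0.2,0,0,0,0,0, 0,-0.15,0,0,0,0,0, 0,0,0,0,0,0,0]'; python3 -m inch '[0.2,0,0,0,0,0,0, 0.4,0,0,0,0,0,0, 0.8,0,0,0,0,0,0, 1,0,0,0,0,0,0, 1,0,0,0,0,0,0, 1,0,0,0,0,0,0, 1,0,0,0,0,0,0]'
python3 - <<'E'
from h import *
w=cam('wrist','w9.png');a=cam('scene','a9.png');b=cam('side','b9.png')
def crop(im,x,y,w,h,k,n):
    c=cv2.resize(im[y:y+h,x:x+w],None,fx=k,fy=k,interpolation=cv2.INTER_CUBIC);c=cv2.convertScaleAbs(c,alpha=1.8,beta=20);cv2.imwrite('pics/'+n,c)
crop(b['img'],310,160,160,120,5,'b9c.png')
E
```

```text
time: 11.22
tcp_pos: [0.6066, -0.0409, 0.1489]
ee_rot: [[0.004, 0.053, -0.999], [-0.0, -0.999, -0.053], [-1.0, 0.0, -0.004]]
wrist_force: [-0.2, 1.1, 4.7]
finger_gap: 0.0153
time: 12.1
tcp_pos: [0.6049, -0.0409, 0.1478]
ee_rot: [[0.0, 0.053, -0.999], [-0.0, -0.999, -0.053], [-1.0, 0.0, -0.0]]
wrist_force: [0.9, 0.5, -0.8]
finger_gap: 0.0855
```

View pics/w9.png

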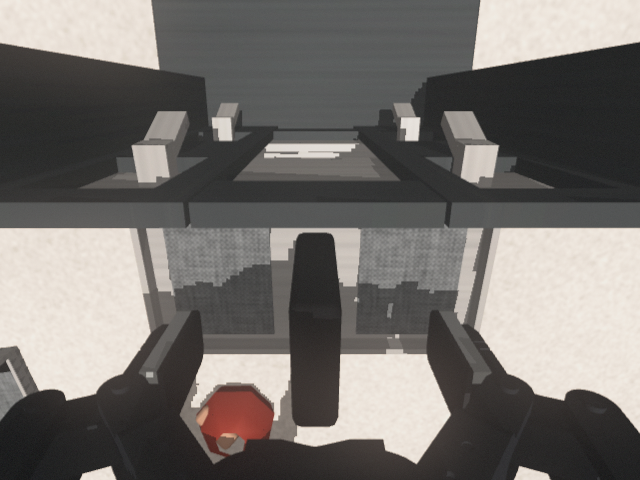

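View pics/b9c.png

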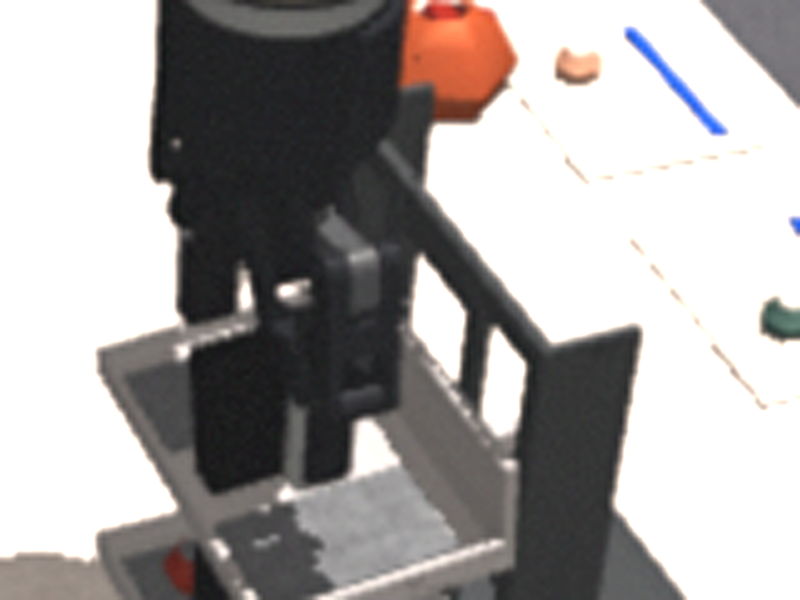

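The tray hangs with the jaws open and clear of the grip (grip at column 317). I'll withdraw straight up, then back.

```bash
python3 -m inch '[1,-1,0,0,0,0,0, 1,-3,0,0,0,0,0, 1,-4,0,0,0,0,0, 1,-4,0,0,0,0,0, 1,-2,0,2,0,0,0, 1,0,0,4,0,0,0, 1,0,3,4,0,0,0, 1,0,4,4,0,0,0, 1,0,4,2,0,0,0, 1,0,4,0,0,0,0, 1,0,0,0,0,0,0]'
python3 - <<'E'
from h import *
w=cam('wrist','w10.png');a=cam('scene','a10.png');b=cam('side','b10.png')
def crop(im,x,y,w,h,k,n):
    c=cv2.resize(im[y:y+h,x:x+w],None,fx=k,fy=k,interpolation=cv2.INTER_CUBIC);c=cv2.convertScaleAbs(c,alpha=1.8,beta=20);cv2.imwrite('pics/'+n,c)
crop(b['img'],310,160,160,120,5,'b10c.png');crop(a['img'],210,205,133,100,6,'a10c.png')
E
```

```text
time: 13.62
tcp_pos: [0.4531, -0.2015, 0.2889]
ee_rot: [[0.002, 0.049, -0.999], [-0.002, -0.999, -0.049], [-1.0, 0.002, -0.002]]
wrist_force: [-0.5, 1.0, 0.3]
finger_gap: 0.0857
```

View pics/a10c.png

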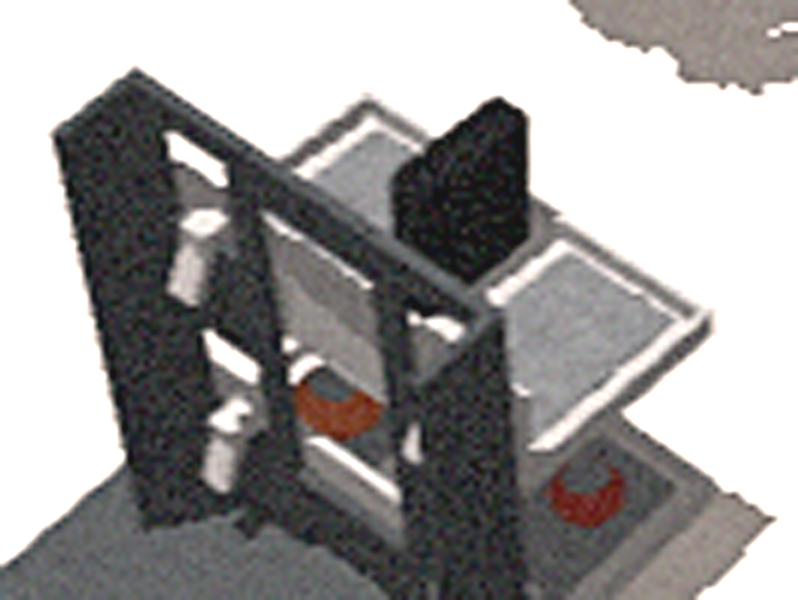

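View pics/b10c.png

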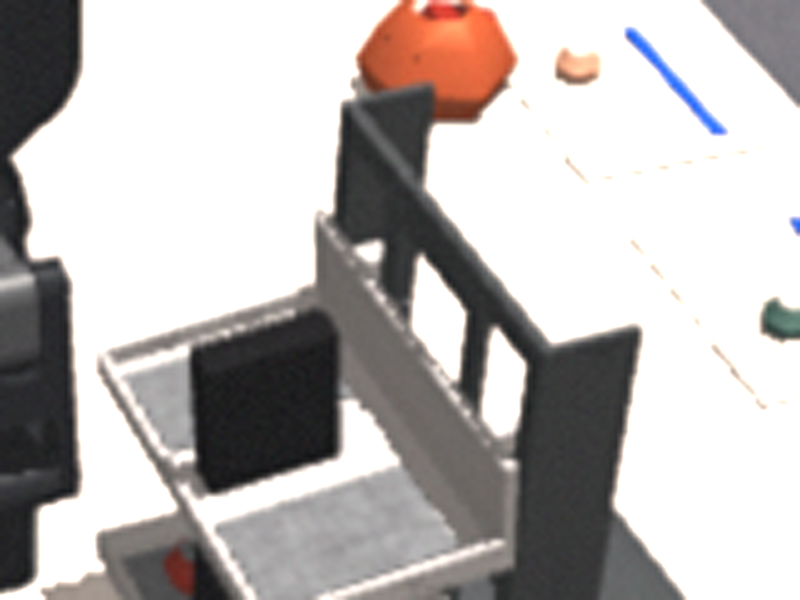

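View pics/b10.png

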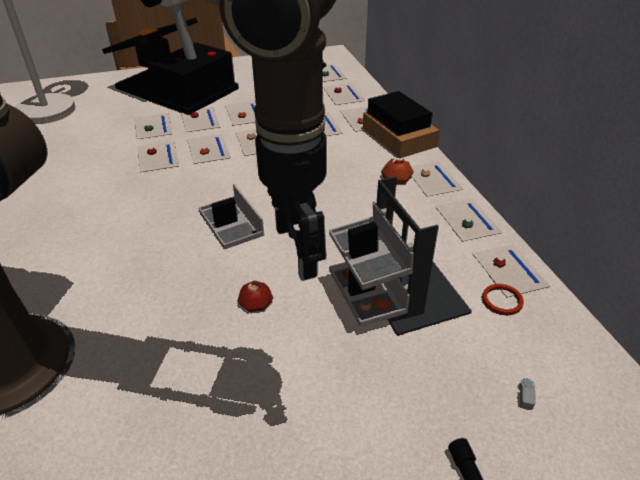

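```bash
python3 - <<'E'
from h import *
np.set_printoptions(precision=4,suppress=True)
a=cam('scene');b=cam('side')
S=np.array([.6645,-.0388,.15]);y=np.radians(3.0);X=np.array([np.cos(y),np.sin(y),0]);Y=np.array([-np.sin(y),np.cos(y),0]);Z=np.array([0,0,1.])
I={'a':cv2.convertScaleAbs(a['img'],alpha=1.8,beta=20),'b':cv2.convertScaleAbs(b['img'],alpha=1.8,beta=20)}
K=6;o={'a':(210,205),'b':(310,190)}
J={k:cv2.resize(I[k][o[k][1]:o[k][1]+100,o[k][0]:o[k][0]+133],None,fx=K,fy=K,interpolation=cv2.INTER_CUBIC) for k in I}
for n,P in dict(ftL=(0,75,13),ftR=(0,-75,13),rimL=(-100,75,-20),rimR=(-100,-75,-20),gF=(-30,0,30),gB=(-80,0,30),n1=(20,50,8),n2=(20,-50,8)).items():
    W=S+(X*P[0]+Y*P[1]+Z*P[2])/1000
    for k,c in(('a',a),('b',b)):
        u,v=proj(c,W);cv2.circle(J[k],(int((u-o[k][0]+.5)*K),int((v-o[k][1]+.5)*K)),3,(0,0,255),-1)
cv2.imwrite('pics/ov_a.png',J['a']);cv2.imwrite('pics/ov_b.png',J['b'])
E
```

```text
(no output)
```

View pics/ov_a.png

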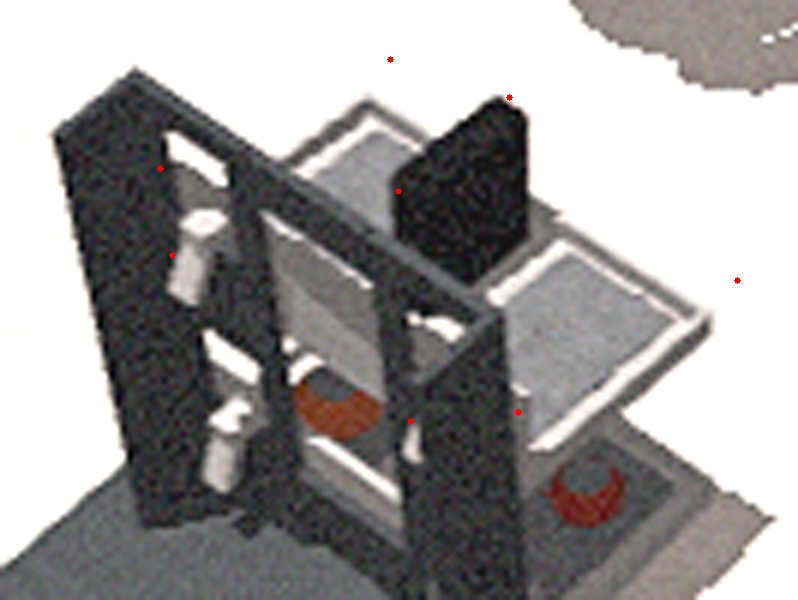

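View pics/ov_b.png

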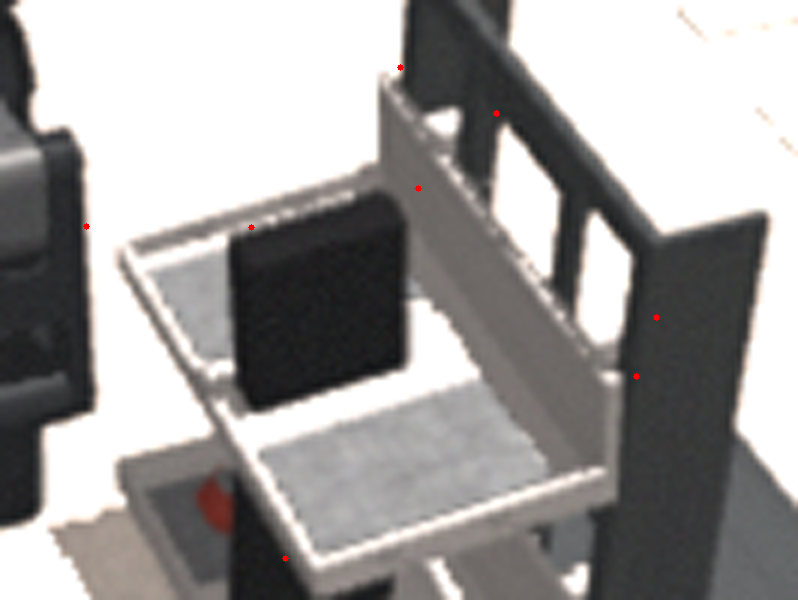

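```bash
python3 - <<'E'
from h import *
np.set_printoptions(precision=4,suppress=True)
a=cam('scene');b=cam('side')
A=lambda u,v:(210+u/6-.5,205+v/6-.5); B=lambda u,v:(310+u/6-.5,190+v/6-.5)
S=np.array([.6645,-.0388,.15]);y=np.radians(3.0);M=np.array([[np.cos(y),np.sin(y),0],[-np.sin(y),np.cos(y),0],[0,0,1]])
for n,pa,pb in(('rimL',A(712,316),B(120,248)),('rimR',A(368,96),B(313,562)),('grip F far',A(395,185),B(385,195)),):
    X,e=tri([ray(a,*pa),ray(b,*pb)]);print(n,X,np.round(e,1),'stand frame mm',M@(X-S)*1000)
for n,pb,z in(('grip c',B(317,229),.180),('ftL',B(381,76),.163),('ftR',B(612,372),.163)):
    print(n,M@(plane(b,*pb,z)-S)*1000)
for n,u,v in(('L',279.5,0),): pass
# table reference: tabbed tray before, rim front corners
ta=lambda u,v:(225+u/8-.5,150+v/8-.5); tb=lambda u,v:(240+u/6-.5,365+v/6-.5)
X,e=tri([ray(a,*ta(672,316)),ray(b,*tb(124,234))]);print('table rimL',X,e)
t=np.radians(4.5);N=np.array([[np.cos(t),np.sin(t),0],[-np.sin(t),np.cos(t),0],[0,0,1]])
print(N@(X-np.array([.476,-.276,.032]))*1000)
E
```

```text
rimL [0.5709 0.0294 0.1206] [0.1 0.1] stand frame mm [-89.919   73.0105 -29.4286]
rimR [ 0.5792 -0.1169  0.1232] [1.7 1.7] stand frame mm [-89.2351 -73.4862 -26.8177]
grip F far [ 0.6286 -0.042   0.1789] [4.4 4.4] stand frame mm [-35.9817  -1.2811  28.8888]
grip c [-63.5142  -6.7262  30.    ]
ftL [-7.2996 72.9061 13.    ]
ftR [ -5.2067 -70.9366  13.    ]
table rimL [ 0.3846 -0.2081  0.0105] [np.float64(0.9099328649120454), np.float64(0.9099328649119187)]
[-85.7692  74.8477 -21.4921]
```

```bash
python3 - <<'E'
from h import *
np.set_printoptions(precision=4,suppress=True)
a=cam('scene');b=cam('side')
sa=lambda u,v:(190+u/5-.5,205+v/5-.5); sb=lambda u,v:(320+u/5-.5,170+v/5-.5)
S=np.array([.6645,-.0388,.15]);y=np.radians(3.0);M=np.array([[np.cos(y),np.sin(y),0],[-np.sin(y),np.cos(y),0],[0,0,1]])
X,e=tri([ray(a,*sa(692,402)),ray(b,*sb(48,488))]);print('lower rimL',e,M@(X-S)*1000+[0,0,96])
print('lower ftL',M@(plane(b,*sb(262,366),.067)-S)*1000)
A=lambda u,v:(210+u/6-.5,205+v/6-.5); B=lambda u,v:(310+u/6-.5,190+v/6-.5)
o=cv2.imread('pics/side0.png');n=b['img']
J=np.hstack([cv2.resize(x[y0:y0+100,320:420],None,fx=4,fy=4,interpolation=cv2.INTER_CUBIC) for x,y0 in((o,240),(n,198))])
cv2.imwrite('pics/cmp.png',cv2.convertScaleAbs(J,alpha=1.8,beta=20))
E
```

```text
lower rimL [np.float64(0.9436098919290216), np.float64(0.9436098919292958)] [-89.7149  72.2725 -21.4309]
lower ftL [ -3.5128  73.3487 -83.    ]
```

View pics/cmp.png

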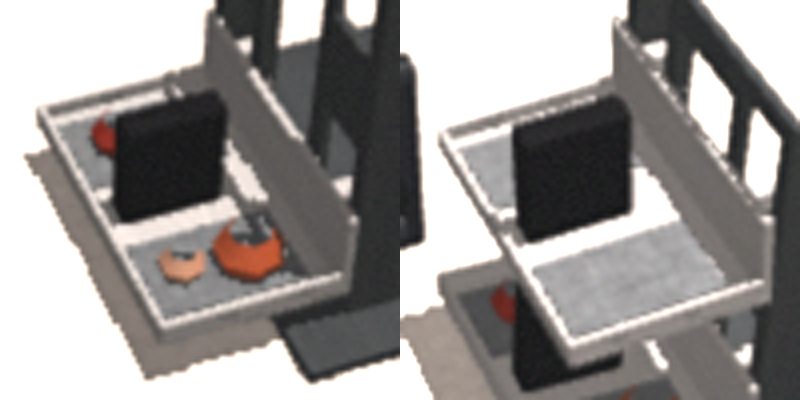

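The left rim triangulates about 8 mm lower than the same corner of the reference tray below, so ours may droop a few degrees. I'll take a closer look with the wrist camera from the tray's right side.

```bash
python3 -m inch '[1,0,0,0,0,0,-0.18, 1,0,0,0,0,0,-0.18, 1,0,0,0,0,0,-0.18, 1,0,0,0,0,0,-0.18, 1,0,0,0,0,0,0]'
python3 - <<'E'
from h import *
np.set_printoptions(precision=4,suppress=True)
w=cam('wrist','w11.png');p,R,s=T0();print(p,R.tolist(),s['joint_positions'])
print(R.T@(np.array([.56,-.26,.25])-p)*100, w['p'])
E
```

```text
time: 14.7
tcp_pos: [0.4524, -0.2002, 0.2849]
ee_rot: [[-0.037, 0.035, -0.999], [0.661, -0.749, -0.05], [-0.75, -0.662, 0.004]]
wrist_force: [-0.7, 0.1, -0.3]
finger_gap: 0.0856
[ 0.4528 -0.1995  0.2863] [[-0.03596066074080546, 0.037133653357622864, -0.9986630676396322], [0.6590199224130339, -0.7503512318918829, -0.05163110168350763], [-0.7512653144807123, -0.6599955458839474, 0.0025113087318562695]] [-44.9383  18.1636  96.8644  26.4042  97.2975  37.8452]
[ -1.6494   7.3342 -10.4059] [ 0.5393 -0.2826  0.3843]
```

View pics/w11.png

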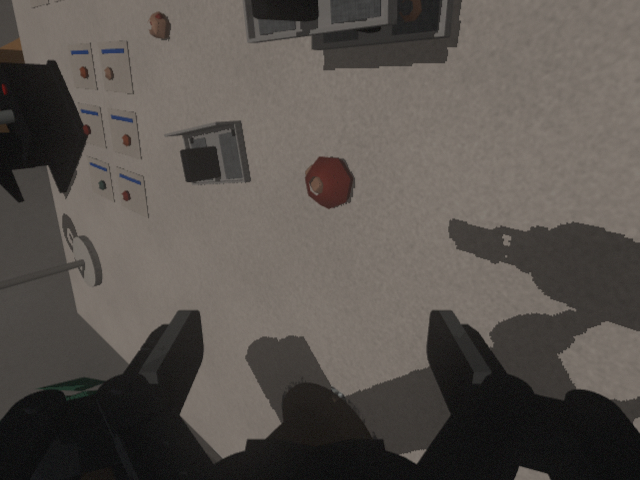

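```bash
python3 -m inch '[1,-1,2,-4,0,0,0, 1,-1,2,-4,0,0,0, 1,0,2,-4,0,0,-0.15, 1,0,0,-2,0,0,-0.15, 1,0,0,0,0,0,0]'
python3 - <<'E'
from h import *
np.set_printoptions(precision=4,suppress=True)
w=cam('wrist','w12.png');p,R,s=T0();print(p,R.tolist(),w['p'],w['R'].tolist())
cv2.imwrite('pics/w12r.png',cv2.convertScaleAbs(cv2.rotate(w['img'],cv2.ROTATE_90_CLOCKWISE)[:600],alpha=1.8,beta=15))
E
```

```text
time: 15.38
tcp_pos: [0.596, -0.2486, 0.2591]
ee_rot: [[-0.049, 0.024, -0.999], [0.852, -0.521, -0.054], [-0.522, -0.853, 0.005]]
wrist_force: [0.1, -0.0, 0.5]
finger_gap: 0.0856
[ 0.5959 -0.2487  0.2618] [[-0.047980634010436105, 0.026534712218485752, -0.998495752523484], [0.8505522814329411, -0.5230305592707428, -0.05477089207008121], [-0.5236971217308486, -0.8519007824367907, 0.0025261778260433796]] [ 0.6846 -0.3558  0.3285] [[0.023493415910300432, -0.9290909111987072, -0.36910450842115133], [-0.5200606545842605, -0.32667564592536524, 0.7891894182720863], [-0.8538061694332356, 0.17341597702403164, -0.4908583542637779]]
```

View pics/w12r.png

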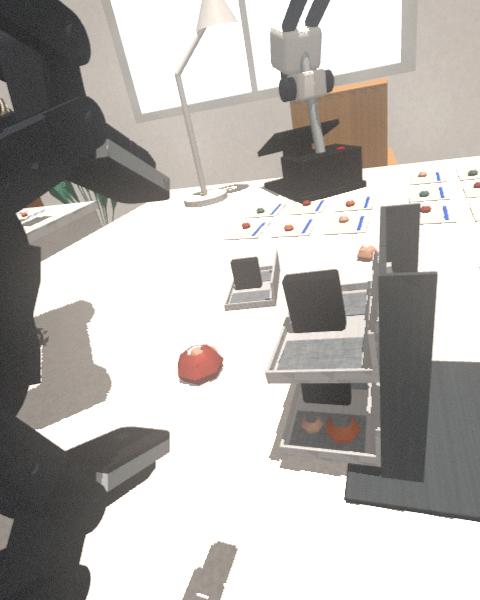

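Good side view: our tray sits at (320,340), the lower tray at (335,440) and the post edge at (380,380). I'll enlarge it.

```bash
python3 - <<'E'
from h import *
w=cv2.imread('pics/w12.png');r=cv2.rotate(w,cv2.ROTATE_90_CLOCKWISE)
c=r[255:475,255:445];cv2.imwrite('pics/w12c.png',cv2.convertScaleAbs(cv2.resize(c,None,fx=2.7,fy=2.7,interpolation=cv2.INTER_CUBIC),alpha=1.8,beta=15))
E
```

```text
(no output)
```

View pics/w12c.png

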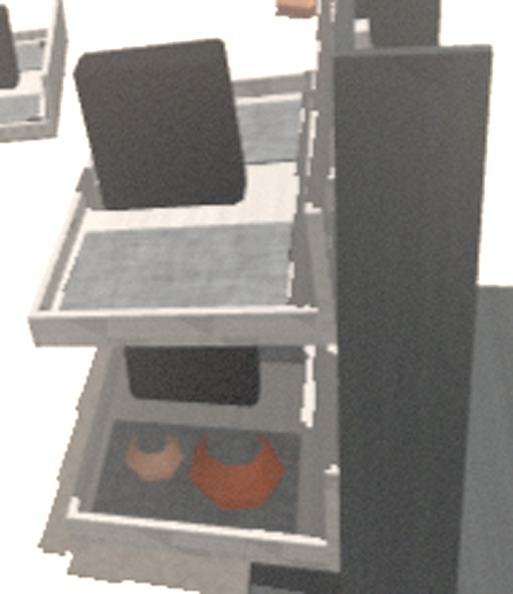

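```bash
python3 - <<'E'
from h import *
np.set_printoptions(precision=2,suppress=True)
w=cam('wrist')
S=np.array([.6645,-.0388,.15]);y=np.radians(3.0);M=np.array([[np.cos(y),np.sin(y),0],[-np.sin(y),np.cos(y),0],[0,0,1]])
def pt(cx,cy,yy):
    ru=255+(cx+.5)/2.7-.5; rv=255+(cy+.5)/2.7-.5   # rotated image coords
    u,v=rv,479-ru
    p,d=ray(w,u,v);p=M@(p-S)*1000;d=M@d;return p+d*(yy-p[1])/d[1]
for n,a,b,yy in(('ours top rim',(33,320),(318,311),-75),('ours bottom',(35,345),(335,341),-75),('lower top',(72,518),(325,542),-75),('lower bottom',(75,540),(338,570),-75),('post front',(334,60),(340,540),-75),('grip top ours',(77,55),(222,40),0),('grip top low',(128,360),(255,365),0),('grip bottom',(100,208),(243,200),-8),('grip front edge',(245,180),(225,50),-8)):
    A,B=pt(*a,yy),pt(*b,yy);d=B-A;print(n,A,B,'angle',np.degrees(np.arctan2(d[2],d[0])))
E
```

```text
ours top rim [-88.01 -75.   -23.37] [ -4.94 -75.   -15.19] angle 5.626872394867303
ours bottom [-88.89 -75.   -33.37] [ -0.56 -75.   -25.64] angle 4.999113779557024
lower top [ -87.39  -75.   -111.07] [  -4.18  -75.   -109.23] angle 1.2664092906575715
lower bottom [ -87.8   -75.   -122.35] [  -0.32  -75.   -121.97] angle 0.24632919769435796
post front [ -0.16 -75.    61.66] [   0.37  -75.   -107.52] angle -89.82106473105571
grip top ours [-83.09   0.    29.35] [-35.1    0.    32.86] angle 4.184715184963121
grip top low [ -79.77    0.   -104.96] [ -30.75    0.   -103.66] angle 1.5212446701984517
grip bottom [-80.36  -8.   -27.06] [-30.67  -8.   -23.04] angle 4.618844750946848
grip front edge [-29.63  -8.   -15.03] [-33.42  -8.    33.14] angle 94.50794517341704
```

```bash
python3 - <<'E'
from h import *
for n in('w6','w8','w9'):
    im=cv2.imread(f'pics/{n}.png');c=im[100:200,110:520]
    c=cv2.convertScaleAbs(np.hstack([c[:,:100],c[:,-100:]]),alpha=1.6,beta=15)
    cv2.imwrite(f'pics/{n}t.png',cv2.resize(c,None,fx=4,fy=4,interpolation=cv2.INTER_CUBIC))
    g=cv2.GaussianBlur(cv2.cvtColor(im,cv2.COLOR_BGR2GRAY).astype(np.float32),(1,5),0)
    print(n)
    for v in range(136,190,4):
        d=np.diff(g[v])
        def sub(lo,hi,sg):
            s=sg*d[lo:hi];i=int(np.argmax(s));k=s[max(0,i-2):i+3];return round(float(lo+max(0,i-2)+(np.clip(k,0,None)*np.arange(len(k))).sum()/np.clip(k,0,None).sum()+.5),2),int(s[i])
        print(v,sub(120,160,1),sub(150,200,-1),sub(430,470,1),sub(470,510,-1))
E
```

```text
w6
136 (148.57, 45) (178.9, 25) (450.45, 35) (480.86, 39)
140 (146.55, 29) (177.23, 19) (452.12, 28) (482.73, 28)
144 (134.54, 110) (167.37, 56) (461.86, 83) (494.86, 87)
148 (135.13, 72) (167.87, 74) (461.47, 105) (494.4, 83)
152 (135.63, 116) (168.33, 64) (460.98, 77) (493.77, 92)
156 (136.22, 82) (168.85, 74) (460.48, 105) (493.15, 79)
160 (136.81, 102) (169.26, 59) (460.02, 70) (492.59, 89)
164 (137.32, 96) (169.78, 78) (459.6, 108) (492.01, 89)
168 (137.84, 77) (165.78, 56) (459.13, 63) (486.8, 60)
172 (138.47, 2) (166.29, 2) (458.75, 4) (486.8, 5)
176 (134.94, 1) (181.78, 1) (437.76, 2) (477.54, 1)
180 (143.88, 1) (162.0, 0) (439.09, 2) (477.97, 1)
184 (138.5, 1) (162.07, 1) (434.44, 1) (498.03, 1)
188 (157.2, 1) (165.35, 2) (435.53, 2) (508.82, 1)
w8
136 (147.69, 41) (178.19, 25) (451.1, 33) (481.66, 51)
140 (145.39, 28) (176.57, 19) (452.44, 32) (483.9, 25)
144 (133.55, 107) (166.53, 61) (462.53, 100) (495.71, 87)
148 (134.12, 71) (167.06, 60) (462.19, 73) (495.23, 78)
152 (134.62, 117) (167.44, 69) (461.66, 101) (494.59, 89)
156 (135.22, 81) (167.96, 66) (461.19, 72) (493.96
[... 522 characters left out ...]
) (174.66, 22) (446.48, 18) (486.26, 22)
144 (131.51, 25) (181.53, 24) (464.31, 22) (498.08, 27)
148 (131.55, 102) (164.96, 62) (464.51, 90) (498.01, 86)
152 (132.33, 90) (165.61, 67) (463.84, 83) (497.23, 72)
156 (132.97, 77) (166.22, 51) (463.38, 81) (496.52, 74)
160 (133.81, 74) (166.8, 68) (462.7, 90) (495.66, 70)
164 (134.5, 81) (167.39, 58) (462.02, 65) (495.01, 64)
168 (135.25, 63) (167.95, 61) (461.48, 91) (494.26, 56)
172 (135.99, 59) (168.63, 66) (460.88, 80) (493.51, 66)
176 (136.78, 54) (169.28, 41) (460.39, 81) (492.94, 54)
180 (137.52, 70) (155.79, 63) (465.49, 29) (478.59, 63)
184 (138.1, 6) (160.5, 13) (468.81, 3) (477.87, 9)
188 (150.73, 1) (154.97, 5) (456.21, 2) (490.2, 1)
```

View pics/w8t.png

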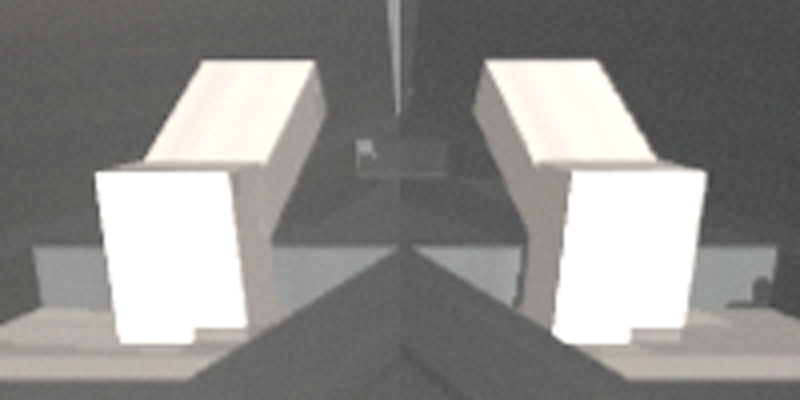

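View pics/w9t.png

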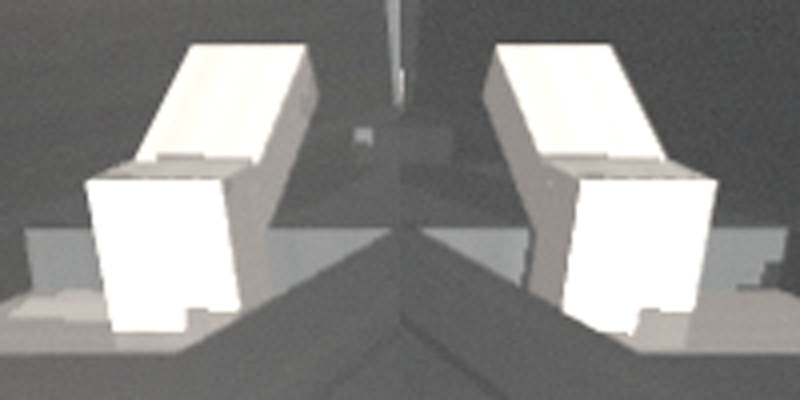

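```bash
python3 - <<'E'
from h import *
np.set_printoptions(precision=2,suppress=True)
c=viewer.read_camera('wrist');T=np.array(c['T_tool_cam']);f=240/np.tan(np.radians(c['vertical_fov'])/2)
def R(t,s=.053):
    y=np.array([s,-np.sqrt(1-s*s),0]);x=np.array([t,0,-1]);x/=np.linalg.norm(x);return np.stack([x,y,np.cross(x,y)],1)
S=np.array([.6645,-.0388,.15]);a=np.radians(3.0);M=np.array([[np.cos(a),np.sin(a),0],[-np.sin(a),np.cos(a),0],[0,0,1]])
def go(n,tcp,t,rows):
    P=[]
    for v,u0,u1 in rows:
        d=f*.110/(u1-u0);u=(u0+u1)/2
        q=np.array([(u-c['cx'])/f*d,(v-c['cy'])/f*d,d]);w=R(t)@(T[:3,:3]@q+T[:3,3])+np.array(tcp);P.append(M@(w-S)*1000)
    d=P[0]-P[-1];print(n,*P,'pitch',np.degrees(np.arctan2(d[2],d[0])))
go('w6',(.6063,-.0408,.1782),0,[(144,134.54,494.86),(164,137.32,492.01)])
go('w8',(.6066,-.0408,.1488),.001,[(144,133.55,495.71),(180,138.81,490.39)])
go('w8b',(.6066,-.0408,.1488),.001,[(148,134.12,495.23),(176,138.21,490.97)])
go('w9',(.6049,-.0409,.1478),0,[(148,131.55,498.01),(176,136.78,492.94)])
E
```

```text
Traceback (most recent call last):
numpy._core._exceptions._UFuncOutputCastingError: Cannot cast ufunc 'divide' output from dtype('float64') to dtype('int64') with casting rule 'same_kind'
```

```bash
python3 - <<'E'
from h import *
np.set_printoptions(precision=2,suppress=True)
c=viewer.read_camera('wrist');T=np.array(c['T_tool_cam']);f=240/np.tan(np.radians(c['vertical_fov'])/2)
def R(t,s=.053):
    y=np.array([s,-np.sqrt(1-s*s),0]);x=np.array([t,0,-1.]);x/=np.linalg.norm(x);return np.stack([x,y,np.cross(x,y)],1)
S=np.array([.6645,-.0388,.15]);a=np.radians(3.0);M=np.array([[np.cos(a),np.sin(a),0],[-np.sin(a),np.cos(a),0],[0,0,1]])
def go(n,tcp,t,rows):
    P=[]
    for v,u0,u1 in rows:
        d=f*.110/(u1-u0);u=(u0+u1)/2
        q=np.array([(u-c['cx'])/f*d,(v-c['cy'])/f*d,d]);w=R(t)@(T[:3,:3]@q+T[:3,3])+np.array(tcp);P.append(M@(w-S)*1000)
    d=P[0]-P[-1];print(n,*P,'pitch',np.degrees(np.arctan2(d[2],d[0])))
go('w6',(.6063,-.0408,.1782),0,[(144,134.54,494.86),(164,137.32,492.01)])
go('w8',(.6066,-.0408,.1488),.001,[(144,133.55,495.71),(180,138.81,490.39)])
go('w8b',(.6066,-.0408,.1488),.001,[(148,134.12,495.23),(176,138.21,490.97)])
go('w9',(.6049,-.0409,.1478),0,[(148,131.55,498.01),(176,136.78,492.94)])
E
```

```text
w6 [10.3   2.44 36.93] [ 4.22  2.45 36.98] pitch -0.4615928013437153
w8 [10.66  2.45  8.22] [-0.41  2.45  8.17] pitch 0.3073866132946038
w8b [9.47 2.43 8.26] [0.86 2.46 8.17] pitch 0.5801547119440212
w9 [7.99 2.39 8.98] [-0.61  2.36  8.28] pitch 4.628643686413209
```

```bash
python3 - <<'E'
from h import *
for n in('w8','w9'):
    im=cv2.imread(f'pics/{n}.png');c=im[170:240,150:480]
    c=cv2.convertScaleAbs(np.hstack([c[:,:100],c[:,-100:]]),alpha=2.5,beta=15)
    cv2.imwrite(f'pics/{n}s.png',cv2.resize(c,None,fx=4,fy=4,interpolation=cv2.INTER_CUBIC))
    g=cv2.cvtColor(im,cv2.COLOR_BGR2GRAY).astype(int)
    print(n,'col300',g[185:240,300].tolist())
    for v in range(200,236,4): print(v,150+int(np.argmin(g[v,150:230])),g[v,180:200].tolist(),g[v,435:455].tolist())
E
```

```text
w8 col300 [89, 81, 63, 56, 54, 55, 55, 54, 54, 54, 56, 54, 55, 54, 55, 54, 54, 54, 55, 53, 55, 53, 54, 54, 69, 85, 88, 87, 87, 87, 88, 87, 86, 85, 86, 87, 86, 86, 88, 87, 87, 87, 88, 85, 86, 87, 88, 87, 87, 147, 192, 198, 200, 200, 139]
200 196 [56, 57, 56, 56, 57, 58, 56, 54, 56, 55, 56, 55, 55, 56, 53, 55, 50, 50, 50, 50] [45, 47, 45, 48, 52, 50, 53, 51, 50, 50, 52, 50, 51, 53, 52, 53, 51, 50, 52, 52]
204 191 [59, 57, 57, 57, 55, 56, 55, 55, 55, 56, 54, 50, 51, 52, 50, 51, 55, 57, 54, 56] [52, 51, 52, 43, 42, 45, 44, 47, 52, 52, 51, 51, 53, 53, 49, 51, 52, 53, 51, 51]
208 190 [58, 57, 57, 56, 54, 54, 56, 53, 52, 54, 50, 52, 52, 50, 54, 54, 55, 52, 54, 53] [52, 53, 50, 51, 52, 51, 52, 50, 45, 44, 49, 48, 46, 54, 52, 52, 53, 54, 52, 51]
212 187 [89, 88, 89, 87, 90, 74, 59, 51, 53, 51, 54, 81, 87, 86, 87, 85, 85, 84, 85, 87] [86, 86, 88, 86, 86, 87, 89, 87, 63, 48, 45, 48, 47, 59, 84, 90, 88, 90, 89, 89]
216 190 [91, 88, 89, 86, 88, 87, 62, 53, 53, 52, 51, 73, 86, 86, 85, 84, 84, 85, 85, 86] [88, 86, 85, 88, 88, 86, 86, 81, 55, 47, 47, 49, 44, 78, 87, 89, 89, 88, 87, 88]
220 189 [88, 
[... 1823 characters left out ...]
4, 86, 87, 86, 86, 84, 86] [88, 87, 86, 87, 87, 86, 87, 87, 86, 75, 56, 46, 45, 47, 54, 83, 89, 88, 87, 87]
224 187 [91, 90, 89, 89, 88, 66, 57, 53, 63, 114, 113, 92, 86, 86, 86, 85, 84, 86, 88, 87] [86, 87, 86, 88, 86, 85, 88, 88, 88, 117, 91, 55, 49, 48, 72, 88, 88, 88, 88, 89]
228 206 [112, 112, 115, 116, 115, 111, 119, 130, 128, 124, 128, 120, 117, 114, 122, 120, 118, 115, 111, 110] [121, 122, 123, 126, 124, 119, 112, 112, 114, 125, 136, 137, 138, 126, 124, 121, 123, 123, 127, 130]
232 180 [108, 117, 123, 121, 114, 110, 113, 121, 123, 115, 111, 115, 121, 127, 127, 125, 123, 127, 134, 133] [141, 136, 134, 135, 135, 128, 120, 111, 113, 125, 134, 132, 126, 119, 118, 124, 129, 130, 127, 125]
```

View pics/w8s.png

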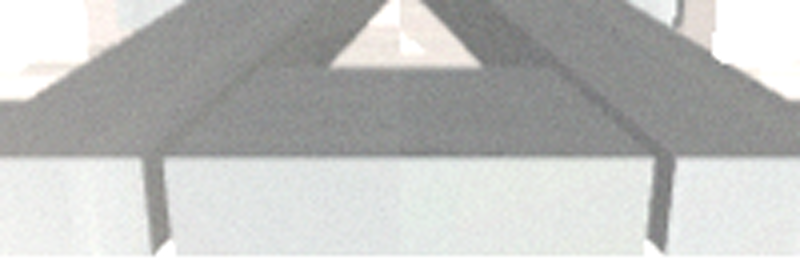

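```bash
python3 - <<'E'
from h import *
np.set_printoptions(precision=2,suppress=True)
c=viewer.read_camera('wrist');T=np.array(c['T_tool_cam']);f=240/np.tan(np.radians(c['vertical_fov'])/2)
g=cv2.cvtColor(cv2.imread('pics/w5.png'),cv2.COLOR_BGR2GRAY).astype(int)
for v in(142,146): print(v,g[v,15:40].tolist(),g[v,605:630].tolist(),g[v,215:235].tolist(),g[v,405:430].tolist())
def P(v,u0,u1,W):
    d=f*W/(u1-u0);u=(u0+u1)/2
    return (T[:3,:3]@np.array([(u-c['cx'])/f*d,(v-c['cy'])/f*d,d])+T[:3,3])*1000
a=P(212,185.2,448.7,50e-3);a2=P(228,187.2,446.5,50e-3);b=P(180,138.81,490.39,.11);b2=P(148,134.12,495.23,.11)
print('w8 stand',a,a2,'tab',b,b2,'dz',b[0]-a[0])
a=P(204,183.0,452,50e-3);a2=P(220,185,449.8,50e-3);b=P(176,136.78,492.94,.11);b2=P(148,131.55,498.01,.11)
print('w9 stand',a,a2,'tab',b,b2,'dz',b[0]-a[0])
E
```

```text
142 [226, 224, 223, 219, 218, 170, 110, 92, 92, 91, 93, 91, 91, 92, 90, 90, 91, 91, 91, 91, 91, 90, 90, 91, 89] [82, 82, 81, 83, 81, 80, 79, 81, 80, 80, 78, 77, 166, 206, 206, 206, 207, 212, 215, 217, 215, 213, 214, 215, 217] [87, 85, 86, 85, 70, 51, 52, 50, 62, 79, 85, 85, 82, 84, 83, 83, 86, 85, 83, 85] [87, 87, 86, 87, 87, 87, 87, 87, 86, 65, 46, 45, 46, 67, 87, 88, 87, 87, 87, 87, 88, 86, 88, 88, 86]
146 [217, 216, 214, 213, 214, 216, 168, 109, 93, 91, 91, 91, 91, 92, 91, 92, 92, 92, 90, 90, 91, 90, 90, 89, 90] [84, 82, 82, 80, 80, 80, 80, 80, 79, 79, 79, 165, 202, 205, 207, 210, 215, 217, 219, 217, 217, 215, 216, 218, 219] [85, 85, 86, 84, 78, 58, 49, 50, 56, 80, 84, 82, 85, 83, 82, 85, 85, 82, 84, 85] [87, 85, 88, 88, 86, 87, 86, 87, 85, 57, 45, 45, 45, 81, 88, 87, 88, 88, 88, 87, 87, 87, 87, 87, 86]
w8 stand [-59.5   -0.86 -61.5 ] [-59.32  -0.88 -58.24] tab [ -9.31  -1.38 -57.53] [ -9.4   -1.36 -67.41] dz 50.18849228255006
w9 stand [-60.5   -0.77 -63.33] [-60.34  -0.78 -60.17] tab [-10.49  -1.3  -59.02] [-11.18  -1.32 -67.62] dz 50.01083947880611
```

The wrist views settle the hook fit. From the two tabs' spacing and the stand's top edge, the neck tops sit 50.0 mm below the stand top after release and 50.2 mm while pressed, against 50 for fully home. The tray rests with a nose-down droop of about 4°, with the flange's foot on the posts, and it hasn't moved since release. The hooks have 1.5 mm of play and the load is in front, so pushing again would not change that. The plain tray is untouched, so I'm handing in.

```bash
python3 - <<'E'
from h import *
b=cam('side');o=cv2.imread('pics/side0.png');n=b['img']
d=cv2.absdiff(o[185:245,195:240],n[185:245,195:240]);print('plain tray diff mean',d.mean())
s=observe();print(s['time'],s['wrist_force'])
print(arm.finish_job())
E
```

```text
plain tray diff mean 42.39333333333333
15.675 [-0.72481438 -0.22442013  0.30218361]
the job is handed in; nothing more can be done
None
```

```bash
python3 - <<'E'
from h import *
b=cam('side','bend.png');a=cam('scene','aend.png')
o=cv2.imread('pics/scene0.png')
print(cv2.absdiff(o[270:345,420:515],a['img'][270:345,420:515]).mean())
E
```

```text
the job is handed in; nothing more can be done
```

```bash
python3 - <<'E'
import cv2
for n,s in(('scene0','a10'),):
    print(cv2.absdiff(cv2.imread('pics/scene0.png')[270:345,420:515],cv2.imread('pics/a10.png')[270:345,420:515]).mean())
print(cv2.absdiff(cv2.imread('pics/side0.png')[185:245,195:240],cv2.imread('pics/b10.png')[185:245,195:240]).mean())
E
```

```text
3.135625730994152
19.682098765432098
```

The tabbed tray is hung on the empty upper pair of slots with both hooks home, and the gripper has let go and is clear. I handed the job in at about 15.7 s. The tray does not hang perfectly level.

- **Hooks:** in the wrist camera the tab tops were 50.2 mm below the stand top while pressed and 50.0 mm after release. Fully home is 50 mm. The push also met a firm stop at the expected height.
- **Level (disagrees):** the tray droops nose-down by about 4°; my estimates ran from about 3.4° to 5.6°. The similar tray below reads about 1°. I put this down to the 1.5 mm play in the hooks, but that play alone would give only about 2.7°, so part of it is unexplained. I left it because a second push would not have held it level.
- **Plain tray:** the arm never went near it. In the scene camera its area matched the start picture after the tray was released (mean difference 3). The side-camera comparisons failed, with differences of 20 then and 42 at hand-in. The arm may have been blocking that view or shading it, but I had no picture to confirm that, and the cameras were off once the job was handed in.
- **Forces:** the largest wrist force I read was about 17 N. With the arm clear it read under 1 N.

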